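# Load a row of mould blocks into the press guide

### The arm

A 6-joint arm with a two-finger parallel gripper is mounted at the origin on a cart in front of the work surface, level with it; the furniture and walls round the work are solid. World frame = base frame: x ahead of the robot, y to its left, z up, the work surface at z = 0. Lengths are in mm, angles in rad, forces in N, time in s.
With the tool pointing down it reaches from about 300 to 775 mm from the base axis. Payload 14.6 kg.
Tool frame: the origin (TCP) lies midway between the tips of the shut fingers; the grasp point (between the pads) lies 19 mm behind it; x points along the fingers, z is the direction in which the jaws open and shut, and the axes are right-handed (so a half turn about x gives the same grasp; the last joint's range is limited). The gripper opens to 94 mm and grips with 3 to 60 N. Pads are 16 mm wide; open, the fingers measure 119 mm over their backs; the gripper's body (75 mm by 177 mm) begins 78 mm behind the grasp point.
Start: joints at [-1.19, 0.3, 1.521, -0, 1.321, -0.067], TCP at [238.133, -495.764, 205.446] pointing down, gripper open.
Joint ranges: [-3.03, 3.03], [-0.79, 2.21], [0.23, 2.52], [-1.04, 4.18], [0, 3.07], [-2.55, 2.55]. Speed limits (rad/s): [2.22, 2.22, 2.57, 3.14, 3.14, 3.14].

### API

Orientations are given as [roll, pitch, yaw] about the fixed x, y, z axes, in that order (R = Rz(yaw) Ry(pitch) Rx(roll)).
In Python, from cell import * gives the robot as it stands.
- The arm moves only by the tool play_rows, never from a script. Its argument "motion" is one flat list of numbers, 7 for each row, row after row: the turn, a rotation vector about the tool's x, y, z in rad, then the shift along the tool's x, y, z in m, then the closure, from -1 (fully open) to 1 (shut), so that 0 is half open. In form: [rx, ry, rz, x, y, z, fingers, rx, ry, rz, x, y, z, fingers, ...]. A call has 1 to 20 rows; each row shifts and turns the pose as measured when the row begins, along the tool's axes as they then stand; what a row does not reach is not made up. A row lasts 1/10 s, in which the tool goes at most 50 mm and 8.59 degrees, less where a joint would pass 70% of its speed; a pose out of reach is approached as far as the arm can. A call with a gripper value outside its range is refused whole. The fingers move at their own pace and stop on an object; "newtons" is the grip in N (left out, the last holds). Time passes only in rows, so rows that do not move let the fingers close. It gives the time, the measured TCP pose, the force and the opening at its end, in the units of the state.
- read_state(): the state, without advancing time (a new reading comes with each control period).
- camera(name): name is "scene" or "top"; returns (picture, depth): 480x640x3 uint8, blue, green, red; 480x640 float32, mm along the optical axis (not along the pixel's ray), 0 where there is no reading.
- camera_params(name): a dict with "fx", "fy", "cx", "cy" (pixels), "k1" (the pictures are not rectified: a ray, as slopes to the right and down, at radius r is drawn at 1 + k1 r^2 times it, then the intrinsics apply), "T" (4x4, takes a point from camera to world coordinates). Camera axes: x right, y down, z forward; pixel columns grow to the right and rows downward; lengths in mm; the calibration is good to about 2 mm. A picture is of the moment at which its call begins. camera_params takes no time and is no camera call.
- sign_off(): hands the job in, once; it reports no verdict.
Trained networks look in the newest picture that a camera, given by its name, has taken for a name from the list of things; names that differ only in an ending like _2 or _b are one class to them, and where a whole thing is asked for, a point or a joint stands for the part that bears it (a point fixed in the world has none). Each returns a list of dicts, best first, with "conf" (0 to 1); they miss things now and then, are a little off and sometimes report something else, mostly with a low value. They report only what shows in the picture. A call takes as long as a camera call. They do not tell look-alikes from the thing itself.
- masks_of(camera, name): "region" (480x640 bool, what is visible of it).
- place_of(camera, name): "at" ([x, y, z] in mm, in the coordinates of the camera as it stood for that picture, good to about 4 mm: a listed point, or the origin of a listed thing).
The state is a dict: "clock": time; "joints": joint angles; "qd": joint speeds; "effort": joint torques, N m; "eef_pos": TCP position; "eef_rot": TCP orientation; "wrist_force": force on the tool from outside, world axes, zero at the start; "moment": the same for the moment, N m; "finger_gap": finger opening in mm.
Only numpy, scipy, OpenCV 4.12 (cv2) and the standard library are available. Lean on these libraries where they do the work, as an engineer would, in place of code of your own. Each camera call takes 0.05 s, during which the arm holds its last target.

### The job

Take the single white mould block that stands near the front edge of the bench (not the one at the back) and set it behind the three that stand in front of the loading guide, its 50 mm side across like theirs, and close all four up face to face before the first one enters the guide. Then slide the closed, straight row along the bench as one block into the guide until its rubber buffer, hidden under the blue hood, has been pushed all the way in; do this by feel and gently, without ramming the buffer or jamming blocks in the guide. Never lift the first three, let go with the row still closed and in line with the guide, and leave the other things alone.

Things in the scene. Friction and masses are not known exactly. Their poses are not given: they have to be found in the camera images.
- guide: Fixed loading guide: two aluminium rails 22 mm high on the bench, 54 mm between them, no floor. Origin: on the bench, middle of the mouth. Its x axis is the loading direction (into the guide), z up; the channel is centred on y = 0. The mouth flares over the first 21 mm (72 mm wide, 90 mm over the rails, at x = 0); the straight rails run on from there to x = 138 mm.
- hood (a point): Centre of the top of the blue hood (51 mm high) over the guide's far end; hood: guide x = 71 to 142 mm, underside 47 mm above the bench. Hidden under it, the face of the buffer at rest stands somewhere between guide x = 74 and 92 mm: the stop is set differently each time, its place is not reported and must be felt.
- buffer (a joint): Rubber buffer in the stop: 0 at rest, grows to 0.005 m as the row pushes it in along the guide's x axis. It begins to give at about 5.5 N and takes about 8 N at the end of its 5 mm, where it meets a solid stop; this comes on top of the blocks' sliding friction. It springs back with less than 3.1 N, too little to shift a closed row.
- block_1: White mould block with a bored hole, 36 x 50 x 34 mm high, 0.2 to 0.4 kg, nearest the guide in a loose row of three 30 to 60 mm before the mouth, roughly in line with it: gaps 2 to 5 mm, small offsets and turns. Origin: centre of its underside; x axis along its 36 mm length (the loading direction, pointing into the guide), y along its 50 mm width.
- block_2: The middle block of the row, same shape and axes as block_1.
- block_3: The last block of the row (farthest from the guide), same shape and axes as block_1.
- block_4: The single mould block that stands apart, nearer the robot; same shape and axes as block_1, its x axis up to 0.7 rad off the loading direction. It can be gripped across its 50 mm width; in the loaded row its front face stays 10 to 35 mm outside the mouth, so fingers beside its middle pass clear of the rails.
- lid_plate: Bystander: white mould top plate with four upright pins, 50 x 75 x 34 mm.
- screwdriver: Bystander: screwdriver with a grey handle, 191 mm long, lying.
- snap_hook: Bystander: flat pale blue snap hook blank, 51 x 110 x 11 mm.
- violet_knob: Bystander: round violet plastic knob, 44 mm wide, 24 mm high.
Mind the look-alikes: they are no part of the job. Leave any orange or red look-alike of the block_1 alone.

How it is judged (in metres and radians):
On the way, in this order (a step that is already met when the one before it is completed fails the run):
1. the single block stands behind the third one and all four are closed up, the first not yet in the guide (horizontal distance between block_1 and block_2 below 0.0385 m and horizontal distance between block_2 and block_3 below 0.0385 m and horizontal distance between block_3 and block_4 below 0.0385 m and x of block_1 in the frame of guide below 0 m and height (world z) of each of block_1, block_2, block_3, block_4 below 0.004 m and angle between each of block_1, block_2, block_3, block_4's own z axis and vertical below 0.06 rad), for 0.1 s.
2. the closed row is sliding into the straight part of the guide (horizontal distance between block_1 and block_2 below 0.0385 m and horizontal distance between block_2 and block_3 below 0.0385 m and horizontal distance between block_3 and block_4 below 0.0385 m and x of block_1 in the frame of guide above 0.025 m and value of joint buffer below 0.002 m), for 0.1 s.
3. the closed row presses the buffer in (horizontal distance between block_1 and block_2 below 0.0385 m and horizontal distance between block_2 and block_3 below 0.0385 m and horizontal distance between block_3 and block_4 below 0.0385 m and value of joint buffer above 0.003 m), for 0.2 s.
At the end, for the whole second after the job is handed in: The four blocks stand flat in order, neighbouring centres under 38.5 mm apart, each within 6 mm of the guide's centre line and 0.09 rad of its direction; the buffer is still pressed in by over 3 of its 5 mm; nothing is held or moving (all of step 3 and height (world z) of each of block_1, block_2, block_3, block_4 below 0.004 m and angle between each of block_1, block_2, block_3, block_4's own z axis and vertical below 0.06 rad and y of block_1 in the frame of guide between -0.006 and 0.006 m and angle between the x axis of each of block_1, block_2, block_3, block_4 and the x axis of guide, either way round below 0.09 rad and y of block_2 in the frame of guide between -0.006 and 0.006 m and y of block_3 in the frame of guide between -0.006 and 0.006 m and y of block_4 in the frame of guide between -0.006 and 0.006 m and linear speed of each of block_1, block_2, block_3, block_4 below 0.01 m/s); the robot touches nothing.
It fails at once if one of the first three blocks is lifted (more than 12 mm) or tipped (more than 0.3 rad) (height (world z) of any of block_1, block_2, block_3 above 0.012 m or angle between any of block_1, block_2, block_3's own z axis and vertical above 0.3 rad).
It fails at once if a block is rammed against the buffer or jammed in the guide with more than 24 N (contact force between any of block_1, block_2, block_3, block_4 and guide above 24 N).
It fails at once if another thing is pushed more than 25 mm away (distance of any of lid_plate, screwdriver, snap_hook, violet_knob from where it was at the start of the episode above 0.025 m).
It also fails if it takes over 69 s, if anything falls off the work surface, if the arm or the gripper's body presses on something with over 40 N, if the wrist force passes 120 N, or if a joint passes its speed limit or range.

## Working session

There is one attempt and no reset: what is moved stays moved. The work goes in short steps, Python scripts to look and compute and a tool call to move; the robot and the scene stay as the last step left them, time stands still between calls to the robot, and variables do not carry over. Pictures are saved under pics/ and viewed, and the job is handed in when it is done.

Besides the shell and the picture viewer there is one more tool, called after "Request:" by a JSON object that holds its "name" and its "arguments", one argument or row to a line. play_rows: Moves the arm, as the interface text tells. Its arguments: {"type":"object","properties":{"motion":{"type":"array","items":{"type":"number"}},"newtons":{"type":"number"}},"required":["motion"]}

```bash
mkdir -p pics; ls
python3 - <<'E'
from cell import *
import cv2
s=read_state(); print(s)
for n in ("scene","top"):
    p,d=camera(n); cv2.imwrite(f"pics/{n}0.png",p); import numpy as np; np.save(f"pics/{n}0.npy",d)
    print(n,camera_params(n))
E
```

```text
pics
{'clock': 0.0, 'joints': array([-1.18963112e+00,  3.00465217e-01,  1.52161249e+00, -6.28727251e-07,
        1.32066850e+00, -6.65538544e-02]), 'qd': array([-0.00127154, -0.00033542, -0.00137616, -0.00023412,  0.00032704,
        0.00016521]), 'effort': array([ 1.60380077e-04, -5.31801796e+01, -3.52737164e+01,  7.08625861e-02,
        2.43458507e-02, -9.96462586e-05]), 'eef_pos': array([ 238.0210422 , -495.53151597,  204.87626174]), 'eef_rot': array([3.07556672, 1.56964277, 1.95248961]), 'wrist_force': array([-0.12087171,  0.10589583,  0.29027672]), 'moment': array([ 0.04060163, -0.00616969, -0.02952761]), 'finger_gap': 93.91990551767137}
scene {'fx': 486.4854293252964, 'fy': 486.4854293252964, 'cx': 318.5390393250788, 'cy': 245.62589681589455, 'k1': -0.12069902225662675, 'T': array([[-8.37313130e-01, -3.31027975e-01,  4.35117458e-01,
         2.28116717e+02],
       [-5.46154036e-01,  5.42764035e-01, -6.38061887e-01,
         3.17189295e+02],
       [-2.49497732e-02, -7.71898751e-01, -6.35255718e-01,
         6.16350056e+02],
       [ 0.00000000e+00,  0.00000000e+00,  0.00000000e+00,
         1.00000000e+00]])}
top {'fx': 577.3170142238303, 'fy': 577.3170142238303, 'cx': 312.5760694725262, 'cy': 232.3249726048604, 'k1': -0.16504919642267282, 'T': array([[-1.79053496e-02, -9.94452240e-01,  1.03653943e-01,
         4.93159095e+02],
       [-9.99796061e-01,  1.87765325e-02,  7.43499752e-03,
        -2.04422670e+02],
       [-9.34001157e-03, -1.03499677e-01, -9.94585633e-01,
         1.06235881e+03],
       [ 0.00000000e+00,  0.00000000e+00,  0.00000000e+00,
         1.00000000e+00]])}
```

View pics/scene0.png

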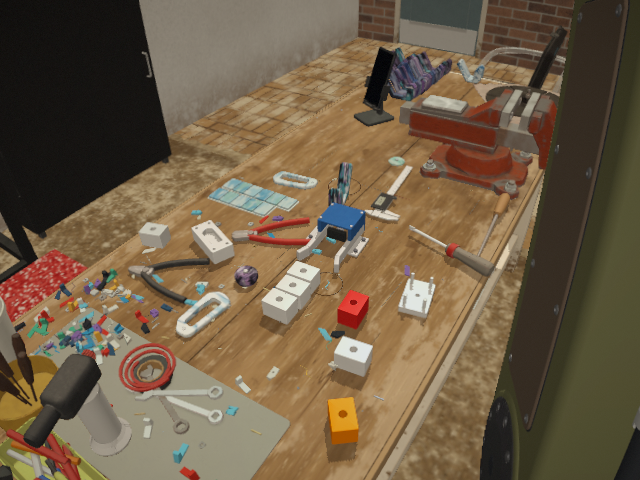

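View pics/top0.png

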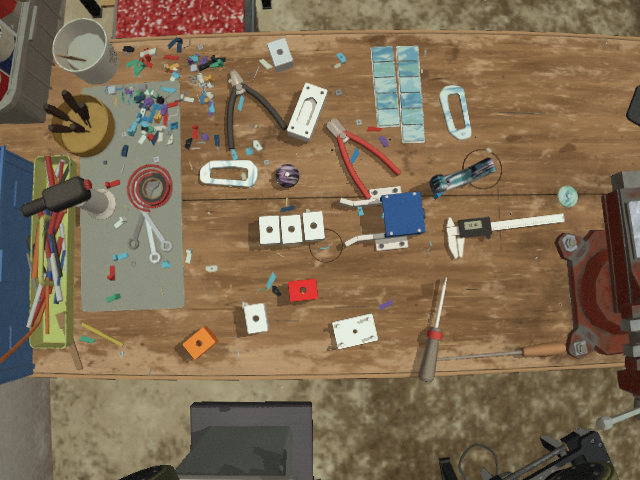

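The top view shows the row at about (269,230), (291,229) and (313,226), with the guide mouth at about (345,222) and the blue hood at (403,215).

Things that could be taken for block_4, by top-view pixel:
- white block (256,318), near the front edge
- white block (280,53), at the back
- orange block (199,343)
- red block (303,290)
- white lid plate with pins (355,331)

By the description I choose (256,318).

```bash
cat > h.py <<'E'
import numpy as np, cv2
from cell import *
def rays(P,uv):
    uv=np.asarray(uv,float).reshape(-1,2)
    q=np.stack([(uv[:,0]-P['cx'])/P['fx'],(uv[:,1]-P['cy'])/P['fy']],1)
    r=q.copy()
    for _ in range(20):
        r=q/(1+P['k1']*(r**2).sum(1,keepdims=True))
    return np.c_[r,np.ones(len(r))]
def plane(P,uv,z):
    R=P['T'][:3,:3];t=P['T'][:3,3]
    w=rays(P,uv)@R.T
    return t+w*((z-t[2])/w[:,2])[:,None]
def cloud(P,d):
    v,u=np.mgrid[:d.shape[0],:d.shape[1]]
    r=rays(P,np.c_[u.ravel(),v.ravel()])*d.ravel()[:,None]
    w=r@P['T'][:3,:3].T+P['T'][:3,3]
    w[d.ravel()<=0]=np.nan
    return w.reshape(d.shape+(3,))
def proj(P,X):
    X=np.asarray(X,float).reshape(-1,3)
    c=(X-P['T'][:3,3])@P['T'][:3,:3]
    r=c[:,:2]/c[:,2:]; r=r*(1+P['k1']*(r**2).sum(1,keepdims=True))
    return r*P['fx']+[P['cx'],P['cy']]
E
python3 - <<'E'
from h import *
for n in("scene","top"):
    p=cv2.imread(f"pics/{n}0.png"); P=camera_params(n); d=np.load(f"pics/{n}0.npy"); C=cloud(P,d)
    camera(n)
    for nm in ("block_1","hood","guide"):
        ms=masks_of(n,nm) if nm!="hood" else []
        for m in ms:
            r=m["region"]; q=C[r]; q=q[np.isfinite(q[:,2])]
            cen=np.argwhere(r).mean(0)[::-1]
            print(n,nm,round(m["conf"],2),r.sum(),cen.round(1),'zpct',np.percentile(q[:,2],[5,50,95]).round(1))
            if nm=="block_1":
                zt=np.percentile(q[:,2],90); t=q[abs(q[:,2]-zt)<5]
                rc=cv2.minAreaRect(t[:,:2].astype(np.float32)); print('   ',zt.round(1),[np.round(x,1) for x in rc], t.mean(0).round(1))
        for k in place_of(n,nm)[:8]:
            a=np.array(k["at"]); w=P['T'][:3,:3]@a+P['T'][:3,3]
            print(n,nm,'place',round(k["conf"],2),w.round(1),proj(P,w).round(0))
p=cv2.imread("pics/top0.png"); c=cv2.resize(p[170:350,190:440],None,fx=3.2,fy=3.2,interpolation=cv2.INTER_CUBIC); cv2.imwrite("pics/crop1.png",c)
print(read_state()['clock'])
E
```

```text
scene block_1 0.92 1115 [353.  355.8] zpct [ 2.9 31.3 34.4]
    33.9 [array([449.2, -90.6]), array([50.2, 38.4]), np.float64(9.0)] [448.4 -89.3  32.8]
scene block_1 0.9 1239 [342.9 420.3] zpct [ 3.7 32.4 34.5]
    34.2 [array([405.9,  11.9]), array([36.6, 52.1]), np.float64(39.2)] [405.6  13.1  32.9]
scene block_1 0.73 610 [295.6 288.7] zpct [ 5.6 32.5 34.7]
    34.2 [array([ 608. , -156.8]), array([50.1, 38.6]), np.float64(5.5)] [ 606.7 -155.4   33. ]
scene block_1 0.6 555 [305.4 273.5] zpct [ 6.2 32.5 34.7]
    34.2 [array([ 613.2, -196.1]), array([51.1, 40.8]), np.float64(2.0)] [ 612.7 -194.6   32.9]
scene block_1 place 0.92 [406.4  12.7  -0.8] [[342. 427.]]
scene block_1 place 0.85 [449.7 -84.3  -1.5] [[350. 366.]]
scene block_1 place 0.84 [ 6.098e+02 -1.560e+02 -1.000e-01] [[293. 298.]]
scene block_1 place 0.65 [ 498.3 -173.6   -3.6] [[352. 318.]]
scene block_1 place 0.56 [ 612.3 -198.6   -3.8] [[305. 285.]]
scene block_1 place 0.56 [ 607.  -112.4   -0. ] [[279. 314.]]
scene hood place 0.76 [ 631.6 -352.    50.6] [[340. 215.]]
scene guide 0.61 2437 [337.6 232.4] zpct [ 0.8 21.9 
[... 927 characters left out ...]
3.6 36.5]
    36.1 [array([ 497.9, -177.1]), array([35.9, 49.8]), np.float64(5.3)] [ 498.2 -177.    34. ]
top block_1 place 0.8 [ 498.7 -176.5   -0.9] [[303. 290.]]
top block_1 place 0.65 [ 6.082e+02 -1.197e+02  5.000e-01] [[271. 231.]]
top block_1 place 0.63 [452.8 -93.   -1.7] [[258. 315.]]
top block_1 place 0.62 [ 611.2 -199.3    1. ] [[314. 228.]]
top block_1 place 0.58 [ 602.3 -159.1   -1.9] [[292. 234.]]
top block_1 place 0.58 [406.5   9.   -0.7] [[203. 341.]]
top hood place 0.81 [ 630.2 -356.9   49.6] [[402. 213.]]
top guide 0.82 2874 [392.3 217.1] zpct [ 4.3 48.4 53.4]
top guide 0.16 435 [287.2 175.4] zpct [14.2 20.  24.6]
top guide place 0.43 [ 706.8 -150.1   -1.5] [[287. 178.]]
0.7
```

View pics/crop1.png

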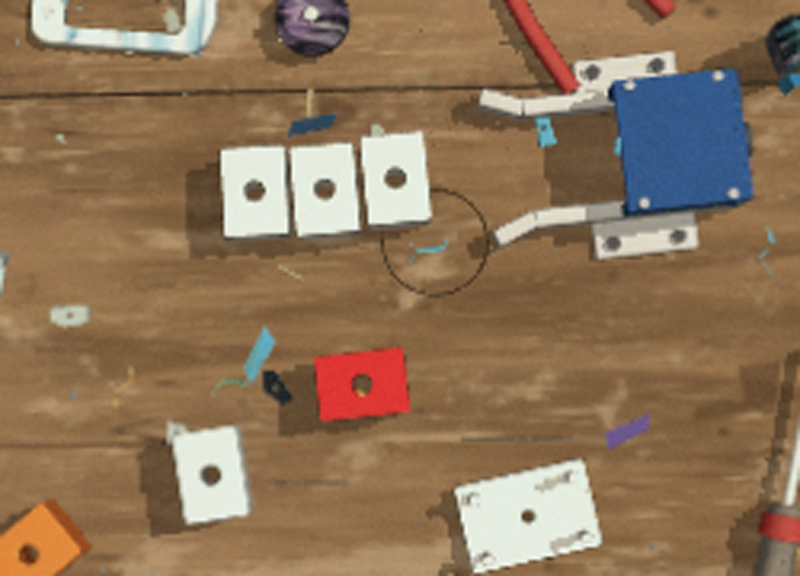

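The crop confirms the white block at top-view (256,318), 50 mm side mostly vertical in the picture. It stands apart from the red one at (303,290), the orange one and the lid plate. Next I measure the guide pose exactly.

Run:
```python
from h import *
for n in("top","scene"):
    p=cv2.imread(f"pics/{n}0.png"); P=camera_params(n); d=np.load(f"pics/{n}0.npy"); C=cloud(P,d)
    hsv=cv2.cvtColor(p,cv2.COLOR_BGR2HSV)
    m=(hsv[...,0]>100)&(hsv[...,0]<125)&(hsv[...,1]>120)
    near=(abs(C[...,0]-630)<70)&(abs(C[...,1]+350)<70)&(C[...,2]>44)
    q=np.argwhere(m&near)[:,::-1]
    w=plane(P,q,51)
    q3=C[m&near]; print(n,'hood z',np.median(q3[:,2]))
    w=w[abs(q3[:,2]-np.median(q3[:,2]))<4]
    print('hood rect',cv2.minAreaRect(w[:,:2].astype(np.float32)))
    # rails
    g=(C[...,2]>15)&(C[...,2]<27)&(abs(C[...,0]-628)<80)&(C[...,1]<-240)&(C[...,1]>-330)&(hsv[...,1]<70)&(hsv[...,2]>100)
    q=np.argwhere(g)[:,::-1]; w=plane(P,q,22)
    lab=w[:,0]>626
    for k in (True,False):
        s=w[(lab==k)&(w[:,1]<-280)]
        if len(s)>10:
            L=cv2.fitLine(s[:,:2].astype(np.float32),cv2.DIST_L1,0,.01,.01).ravel(); a=np.polyfit(s[:,1],s[:,0],1)
            print('rail',k,len(s),'atan',np.arctan(L[0]/L[1]),'x at y=-300',L[2]+(-300-L[3])*L[0]/L[1],'width',np.ptp(s[:,0]-np.polyval(a,s[:,1])),'ymin/max of rail',w[lab==k][:,1].min(),w[lab==k][:,1].max())
    o=p.copy()
    o[g]=(0,0,255); o[m&near]=(0,255,0); 
    o=o[170:270,320:450] if n=="top" else o[180:330,230:400]
    cv2.imwrite(f"pics/g_{n}.png",cv2.resize(o,None,fx=4,fy=4,interpolation=0))
```

```text
top hood z 50.794791553238724
hood rect ((629.1474609375, -357.5412292480469), (73.89048767089844, 69.51589965820312), 5.081643581390381)
rail True 120 atan -0.09455724 x at y=-300 656.2064 width 9.87783398575641 ymin/max of rail -322.49204289881055 -247.61467566524965
rail False 142 atan -0.10539897 x at y=-300 591.95807 width 10.059474070044075 ymin/max of rail -326.179546583128 -253.11897798792273
scene hood z 49.86822377231732
hood rect ((628.054443359375, -352.4427185058594), (74.93867492675781, 71.8882064819336), 5.653439044952393)
rail True 87 atan -0.015620546 x at y=-300 654.069 width 13.261247056877892 ymin/max of rail -329.4525838360869 -238.75493751222405
rail False 91 atan -0.05135997 x at y=-300 590.96436 width 11.93545642676088 ymin/max of rail -327.1463210698904 -245.41464818427346
```

```bash
python3 -c "
import cv2,numpy as np
a=cv2.imread('pics/g_top.png');b=cv2.imread('pics/g_scene.png');b=cv2.resize(b,None,fx=.5,fy=.5)
a=cv2.resize(a,(416,320));c=np.zeros((330,780,3),np.uint8);c[:320,:416]=a;c[:b.shape[0],420:420+b.shape[1]]=b[:, :360];cv2.imwrite('pics/g_both.png',c)"
```

```text
(no output)
```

View pics/g_both.png

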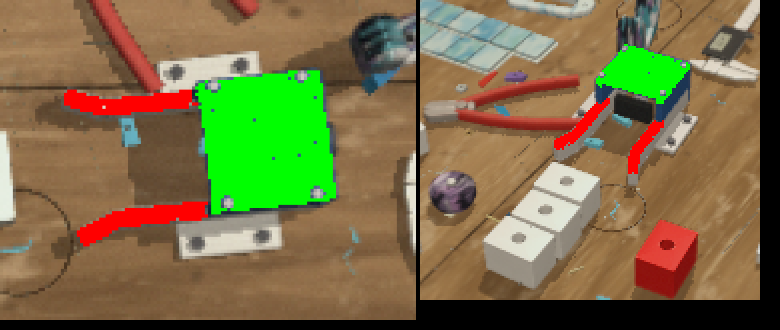

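```bash
cat >> h.py <<'E'
from scipy.spatial.transform import Rotation as Ro
M=np.array([619.3,-250.5]); TH=0.094
D=np.array([np.sin(TH),-np.cos(TH)]); Y=np.array([np.cos(TH),np.sin(TH)])  # guide x ; guide y (z up => y = z x x)
def gw(x,y=0): return M+x*D+y*Y
def wg(p): p=np.asarray(p)[:2]-M; return np.array([p@D,p@Y])
def st(s=None):
    s=s or read_state(); R=Ro.from_euler('xyz',s['eef_rot']).as_matrix()
    z=R[:,2]; ja=np.arctan2(z[1],z[0]); f=np.array(s['wrist_force'])
    print('t',round(s['clock'],2),'tcp',s['eef_pos'].round(1),'g',wg(s['eef_pos']).round(1),'jaw',round(ja,3),'gap',round(s['finger_gap'],1),'F gx,gy,z',(f[:2]@D).round(1),(f[:2]@Y).round(1),f[2].round(1),'xax',R[:,0].round(3))
    return s,R
def to(x,y,z,jaw):
    """remaining: shift in tool axes (m) if turned last, and turn needed"""
    s,R=st(); d=R.T@(np.array([x,y,z])-s['eef_pos'])/1000
    jz=np.array([np.cos(jaw),np.sin(jaw),0])
    if jz@R[:,2]<0: jz=-jz
    Rt=np.stack([[0,0,-1],np.cross(jz,[0,0,-1]),jz],1)
    rv=Ro.from_matrix(R.T@Rt).as_rotvec()
    d2=Rt.T@(np.array([x,y,z])-s['eef_pos'])/1000
    print(' target',np.round([x,y,z],1),' shift now-axes',d.round(4),' shift after turn',d2.round(4),' turn',rv.round(4))
E
python3 - <<'E'
from h import *
print(np.cross([*D,0],[*Y,0]))
for n,p in dict(b1=(612.5,-197.3),b2=(607.6,-157.2),b3=(607.1,-118),b4=(449.8,-91.5)).items(): print(n,wg(p).round(1))
to(*gw(-52.5,0),60,TH)
E
```

```text
[-0.  0.  1.]
b1 [-53.6  -1.8]
b2 [-94.   -2.9]
b3 [-133.1    0.3]
b4 [-174.2 -153.8]
t 0.7 tcp [ 238.1 -495.8  205.4] g [ 208.4 -402.5] jaw -1.123 gap 94.0 F gx,gy,z -0.1 0.3 0.4 xax [-0.  0. -1.]
 target [ 614.4 -198.2   60. ]  shift now-axes [ 0.1454  0.468  -0.1053]  shift after turn [0.1454 0.2609 0.4025]  turn [-1.217 -0.    -0.   ]
```

Request:
{"name": "play_rows", "arguments": {
  "motion": [-0.135, 0, 0, 0, 0, 0, -1, -0.135, 0, 0, 0, 0, 0, -1, -0.135, 0, 0, 0, 0, 0, -1, -0.135, 0, 0, 0, 0, 0, -1, -0.135, 0, 0, 0, 0, 0, -1, -0.135, 0, 0, 0, 0, 0, -1, -0.135, 0, 0, 0, 0, 0, -1, -0.135, 0, 0, 0, 0, 0, -1, -0.135, 0, 0, 0, 0, 0, -1, 0, 0, 0, 0.009, 0.0237, 0.0366, -1, 0, 0, 0, 0.009, 0.0237, 0.0366, -1, 0, 0, 0, 0.009, 0.0237, 0.0366, -1, 0, 0, 0, 0.009, 0.0237, 0.0366, -1, 0, 0, 0, 0.009, 0.0237, 0.0366, -1, 0, 0, 0, 0.009, 0.0237, 0.0366, -1, 0, 0, 0, 0.009, 0.0237, 0.0366, -1, 0, 0, 0, 0.009, 0.0237, 0.0366, -1, 0, 0, 0, 0.009, 0.0237, 0.0366, -1, 0, 0, 0, 0.009, 0.0237, 0.0366, -1, 0, 0, 0, 0.009, 0.0237, 0.0366, -1],
  "newtons": 4
}}

```text
clock: 2.7
eef_pos: [610.0, -171.7, 104.4]
eef_rot: [-1.123, 1.565, -0.985]
wrist_force: [0.9, -0.1, 0.4]
finger_gap: 94.0
```

Run:
```python
from h import *
to(*gw(-53.6,0),3,TH)
```

```text
t 2.7 tcp [ 610.  -171.7  104.4] g [-79.3  -1.8] jaw 0.138 gap 94.0 F gx,gy,z 0.2 0.9 0.4 xax [ 0.003 -0.004 -1.   ]
 target [ 614.3 -197.1    3. ]  shift now-axes [ 0.1015 -0.0253  0.0004]  shift after turn [ 0.1014 -0.0257  0.0018]  turn [0.0442 0.0024 0.0048]
```

Request:
{"name": "play_rows", "arguments": {
  "motion": [0.044, 0.0024, 0.0048, 0, -0.0256, 0.0014, -1, 0, 0, 0, 0, 0, 0, -1, 0, 0, 0, 0.035, 0, 0, -1, 0, 0, 0, 0.03, 0, 0, -1, 0, 0, 0, 0.02, 0, 0, -1, 0, 0, 0, 0, 0, 0, -1],
  "newtons": 4
}}

```text
clock: 3.3
eef_pos: [618.0, -191.3, 15.2]
eef_rot: [1.672, 1.57, 1.773]
wrist_force: [0.2, 0.3, -1.1]
finger_gap: 94.3
```

Run:
```python
from h import *
to(*gw(-53.6,0),5,TH)
```

```text
t 3.3 tcp [ 618.  -191.3   15.2] g [-59.1   4.3] jaw 0.101 gap 94.3 F gx,gy,z -0.3 0.2 -1.1 xax [-0.     0.001 -1.   ]
 target [ 614.3 -197.1    5. ]  shift now-axes [ 0.0102 -0.0054 -0.0043]  shift after turn [ 0.0102 -0.0055 -0.0043]  turn [ 0.0072 -0.0001 -0.001 ]
```

Request:
{"name": "play_rows", "arguments": {
  "motion": [-0.007, 0, 0, 0.005, -0.003, -0.002, -1, 0, 0, 0, 0.005, -0.0025, -0.002, -1, 0, 0, 0, 0, 0, 0, -1]
}}

```text
clock: 3.6
eef_pos: [615.0, -198.1, 7.3]
eef_rot: [-0.108, 1.568, 0.001]
wrist_force: [0.4, 0.1, 0.8]
finger_gap: 93.9
```

Run:
```python
from h import *
to(*gw(-53.6,0),5,TH)
p,d=camera("top"); cv2.imwrite("pics/t2.png",cv2.resize(p[150:300,200:430],None,fx=3,fy=3,interpolation=2))
```

```text
t 3.6 tcp [ 615.  -198.1    7.3] g [-52.5   0.6] jaw 0.109 gap 93.9 F gx,gy,z -0.1 0.4 0.8 xax [ 0.002  0.    -1.   ]
 target [ 614.3 -197.1    5. ]  shift now-axes [ 0.0023  0.0011 -0.0006]  shift after turn [ 0.0023  0.0011 -0.0006]  turn [0.0149 0.0025 0.0002]
```

View pics/t2.png

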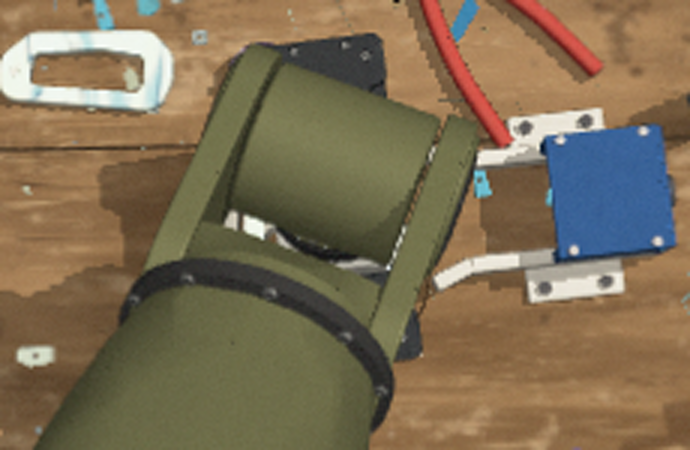

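Request:
{"name": "play_rows", "arguments": {
  "motion": [0.015, 0.0025, 0, 0.001, 0, -0.0006, -1, 0, 0, 0, 0, 0, 0, 0.2, 0, 0, 0, 0, 0, 0, 0.2, 0, 0, 0, 0, 0, 0, 0.2, 0, 0, 0, 0, 0, 0, 0.2, 0, 0, 0, 0, 0, 0, 0.2, 0, 0, 0, 0, 0, 0, 0.2, 0, 0, 0, 0, 0, 0, 0.2],
  "newtons": 5
}}

```text
clock: 4.45
eef_pos: [615.6, -198.4, 8.8]
eef_rot: [-0.604, 1.567, -0.511]
wrist_force: [1.2, 0.7, 0.5]
finger_gap: 49.9
```

Run:
```python
from h import *
to(*gw(-53.6,0),5,TH)
```

```text
t 4.45 tcp [ 615.6 -198.4    8.8] g [-52.3   1.2] jaw 0.093 gap 49.9 F gx,gy,z -0.6 1.2 0.5 xax [ 0.003 -0.002 -1.   ]
 target [ 614.3 -197.1    5. ]  shift now-axes [ 0.0038  0.0014 -0.0012]  shift after turn [ 0.0038  0.0013 -0.0012]  turn [-0.0012  0.0028  0.0019]
```

Request:
{"name": "play_rows", "arguments": {
  "motion": [0, 0.002, 0.002, 0.002, 0, -0.0012, 0.2, 0, 0, 0, 0.001, 0, 0, 0.2],
  "newtons": 5
}}

```text
clock: 4.65
eef_pos: [615.6, -198.7, 7.4]
eef_rot: [-0.244, 1.567, -0.151]
wrist_force: [-6.1, 0.1, 6.8]
finger_gap: 50.0
```

Run:
```python
from h import *
to(*gw(-53.6,0),5,TH)
```

```text
t 4.65 tcp [ 615.6 -198.7    7.4] g [-51.9   1.2] jaw 0.093 gap 50.0 F gx,gy,z -0.7 -6.1 6.8 xax [ 0.004 -0.001 -1.   ]
 target [ 614.3 -197.1    5. ]  shift now-axes [ 0.0024  0.0017 -0.0012]  shift after turn [ 0.0024  0.0017 -0.0012]  turn [-0.0011  0.004   0.001 ]
```

Request:
{"name": "play_rows", "arguments": {
  "motion": [0, 0.002, 0, -0.0005, 0, -0.002, 0.2, 0, 0, 0, 0, 0, -0.001, 0.2, 0, 0, 0, 0, 0, 0, 0.2],
  "newtons": 5
}}

```text
clock: 4.95
eef_pos: [612.3, -198.9, 7.5]
eef_rot: [-0.37, 1.569, -0.277]
wrist_force: [0.2, 0.5, 1.2]
finger_gap: 50.2
```

Run:
```python
from h import *
to(*gw(-53.6,0),5,TH)
```

```text
t 4.95 tcp [ 612.3 -198.9    7.5] g [-52.1  -2.2] jaw 0.093 gap 50.2 F gx,gy,z -0.5 0.2 1.2 xax [ 0.002 -0.    -1.   ]
 target [ 614.3 -197.1    5. ]  shift now-axes [0.0025 0.0015 0.0022]  shift after turn [0.0025 0.0015 0.0022]  turn [-0.0011  0.0015  0.0006]
```

Request:
{"name": "play_rows", "arguments": {
  "motion": [0, 0.0015, 0, 0, 0, 0.0022, 0.2, 0, 0, 0, 0, 0, 0, 0.2, 0, 0, 0, 0, 0, 0, 0.2],
  "newtons": 5
}}

```text
clock: 5.25
eef_pos: [614.4, -198.7, 7.5]
eef_rot: [-2.446, 1.57, -2.353]
wrist_force: [-3.3, -0.6, 1.1]
finger_gap: 50.0
```

Run:
```python
from h import *
to(*gw(-94,0),70,TH)
```

```text
t 5.25 tcp [ 614.4 -198.7    7.5] g [-52.   0.] jaw 0.093 gap 50.0 F gx,gy,z 0.3 -3.3 1.1 xax [-0.001 -0.001 -1.   ]
 target [ 610.5 -156.9   70. ]  shift now-axes [-0.0625  0.0419 -0.0001]  shift after turn [-0.0625  0.042  -0.    ]  turn [-0.0011 -0.0006  0.0005]
```

Request:
{"name": "play_rows", "arguments": {
  "motion": [0, 0, 0, 0, 0, 0, -0.6, 0, 0, 0, 0, 0, 0, -0.6, 0, 0, 0, 0, 0, 0, -0.6, 0, 0, 0, 0, 0, 0, -0.6, 0, 0, 0, 0, 0.01, 0, -0.6, 0, 0, 0, 0, 0.01, 0, -0.6, 0, 0, 0, 0, 0.01, 0, -0.6, 0, 0, 0, 0, 0.008, 0, -0.6, 0, 0, 0, 0, 0, 0, -0.6],
  "newtons": 5
}}

```text
clock: 6.15
eef_pos: [610.7, -156.6, 7.4]
eef_rot: [-2.184, 1.57, -2.091]
wrist_force: [0.7, -0.2, 0.4]
finger_gap: 75.1
```

Run:
```python
from h import *
to(*gw(-92,0),7,TH)
```

```text
t 6.15 tcp [ 610.7 -156.6    7.4] g [-94.3   0.3] jaw 0.094 gap 75.1 F gx,gy,z 0.2 0.7 0.4 xax [-0. -0. -1.]
 target [ 610.7 -158.9    7. ]  shift now-axes [ 0.0004 -0.0023 -0.0003]  shift after turn [ 0.0004 -0.0023 -0.0003]  turn [-0.0004 -0.0002  0.0003]
```

Excellent. Squeeze block 2, then slide it forward toward block 1.

Request:
{"name": "play_rows", "arguments": {
  "motion": [0, 0, 0, 0, 0, 0, 0.2, 0, 0, 0, 0, 0, 0, 0.2, 0, 0, 0, 0, 0, 0, 0.2, 0, 0, 0, 0, 0, 0, 0.2, 0, 0, 0, 0, 0, 0, 0.2],
  "newtons": 6
}}

```text
clock: 6.65
eef_pos: [610.6, -156.9, 7.5]
eef_rot: [-2.816, 1.57, -2.723]
wrist_force: [0.6, 2.9, 0.4]
finger_gap: 50.2
```

Run:
```python
from h import *
to(*gw(-92,0),7,TH)
```

```text
t 6.65 tcp [ 610.6 -156.9    7.5] g [-94.    0.2] jaw 0.093 gap 50.2 F gx,gy,z -2.8 0.9 0.4 xax [-0. -0. -1.]
 target [ 610.7 -158.9    7. ]  shift now-axes [ 0.0005 -0.002  -0.0002]  shift after turn [ 0.0005 -0.002  -0.0002]  turn [-0.0008 -0.0004  0.0001]
```

Request:
{"name": "play_rows", "arguments": {
  "motion": [0, 0, 0, 0, -0.0015, 0, 0.2, 0, 0, 0, 0, -0.0015, 0, 0.2, 0, 0, 0, 0, -0.0015, 0, 0.2, 0, 0, 0, 0, -0.0015, 0, 0.2, 0, 0, 0, 0, -0.001, 0, 0.2, 0, 0, 0, 0, -0.001, -0.0002, 0.2, 0, 0, 0, 0, 0, 0, 0.2],
  "newtons": 8
}}

```text
clock: 7.35
eef_pos: [611.4, -164.9, 7.6]
eef_rot: [1.662, 1.57, 1.755]
wrist_force: [-0.4, 3.0, 1.8]
finger_gap: 50.6
```

Run:
```python
from h import *
to(*gw(-130,0),7,TH)
```

```text
t 7.35 tcp [ 611.4 -164.9    7.6] g [-86.    0.2] jaw 0.093 gap 50.6 F gx,gy,z -3.0 -0.2 1.8 xax [-0.     0.001 -1.   ]
 target [ 607.1 -121.1    7. ]  shift now-axes [ 0.0006  0.044  -0.0002]  shift after turn [ 0.0006  0.044  -0.0002]  turn [-0.0007 -0.0001 -0.0011]
```

Request:
{"name": "play_rows", "arguments": {
  "motion": [0, 0, 0, 0, 0, 0, -0.6, 0, 0, 0, 0, 0, 0, -0.6, 0, 0, 0, 0, 0, 0, -0.6, 0, 0, 0, 0, 0, 0, -0.6, 0, 0, 0, 0, 0.01, 0, -0.6, 0, 0, 0, 0, 0.01, 0, -0.6, 0, 0, 0, 0, 0.01, 0, -0.6, 0, 0, 0, 0, 0.01, 0, -0.6, 0, 0, 0, 0, 0.003, 0, -0.6, 0, 0, 0, 0, 0, 0, 0.2, 0, 0, 0, 0, 0, 0, 0.2, 0, 0, 0, 0, 0, 0, 0.2, 0, 0, 0, 0, 0, 0, 0.2, 0, 0, 0, 0, 0, 0, 0.2],
  "newtons": 6
}}

```text
clock: 8.75
eef_pos: [607.1, -118.8, 7.6]
eef_rot: [-0.853, 1.57, -0.76]
wrist_force: [-0.1, 1.8, -0.1]
finger_gap: 50.4
```

Run:
```python
from h import *
to(*gw(-122,0),7,TH)
```

```text
t 8.75 tcp [ 607.1 -118.8    7.6] g [-132.3    0.2] jaw 0.094 gap 50.4 F gx,gy,z -1.8 0.1 -0.1 xax [ 0. -0. -1.]
 target [ 607.8 -129.     7. ]  shift now-axes [ 0.0006 -0.0103 -0.0002]  shift after turn [ 0.0006 -0.0103 -0.0002]  turn [-0.0005  0.0003  0.0003]
```

Request:
{"name": "play_rows", "arguments": {
  "motion": [0, 0, 0, 0, -0.002, 0, 0.2, 0, 0, 0, 0, -0.002, 0, 0.2, 0, 0, 0, 0, -0.002, 0, 0.2, 0, 0, 0, 0, -0.0015, 0, 0.2, 0, 0, 0, 0, -0.0015, 0, 0.2, 0, 0, 0, 0, -0.001, -0.0002, 0.2, 0, 0, 0, 0, -0.001, 0, 0.2, 0, 0, 0, 0, -0.001, 0, 0.2, 0, 0, 0, 0, -0.001, 0, 0.2, 0, 0, 0, 0, 0, 0, 0.2],
  "newtons": 12
}}

```text
clock: 9.75
eef_pos: [608.4, -132.1, 7.6]
eef_rot: [1.018, 1.569, 1.111]
wrist_force: [0.1, 2.3, -0.2]
finger_gap: 50.2
```

Run:
```python
from h import *
to(449.8,-91.5,70,np.radians(9.3))
```

```text
t 9.75 tcp [ 608.4 -132.1    7.6] g [-118.9    0.3] jaw 0.094 gap 50.2 F gx,gy,z -2.3 0.3 -0.2 xax [ 0.001  0.001 -1.   ]
 target [449.8 -91.5  70. ]  shift now-axes [-0.0625  0.0553 -0.1541]  shift after turn [-0.0624  0.0657 -0.15  ]  turn [-0.0687  0.0007 -0.0011]
```

Request:
{"name": "play_rows", "arguments": {
  "motion": [0, 0, 0, 0, 0, 0, -0.7, 0, 0, 0, 0, 0, 0, -0.7, 0, 0, 0, 0, 0, 0, -0.7, 0, 0, 0, 0, 0, 0, -0.7, 0, 0, 0, -0.02, 0, 0, -0.7, 0, 0, 0, -0.025, 0, 0, -0.7, 0, 0, 0, -0.02, 0, 0, -0.7, -0.07, 0, 0, 0, 0, 0, -0.7, 0, 0, 0, 0, 0.016, -0.035, -0.7, 0, 0, 0, 0, 0.016, -0.035, -0.7, 0, 0, 0, 0, 0.016, -0.035, -0.7, 0, 0, 0, 0, 0.013, -0.03, -0.7, 0, 0, 0, 0, 0, -0.005, -0.7, 0, 0, 0, 0, 0, 0, -0.7]
}}

```text
clock: 11.15
eef_pos: [454.4, -96.0, 74.2]
eef_rot: [-1.54, 1.569, -1.375]
wrist_force: [-0.7, -0.7, -0.6]
finger_gap: 79.8
```

Run:
```python
from h import *
to(449.8,-91.5,7,np.radians(9.3))
p,d=camera("top"); cv2.imwrite("pics/t3.png",cv2.resize(p[150:350,200:430],None,fx=3,fy=3,interpolation=2))
P=camera_params("top");C=cloud(P,d)
for m in masks_of("top","block_1"):
    r=m["region"]; q=C[r]; zt=np.percentile(q[:,2],90); w=plane(P,np.argwhere(r)[:,::-1],34)[abs(q[:,2]-zt)<5]
    rc=cv2.minAreaRect(w[:,:2].astype(np.float32)); print(round(m["conf"],2),[np.round(x,1) for x in rc],wg(rc[0]).round(1))
```

```text
t 11.15 tcp [454.4 -96.   74.2] g [-169.3 -149.7] jaw 0.165 gap 79.8 F gx,gy,z 0.7 -0.8 -0.6 xax [ 0.    -0.002 -1.   ]
 target [449.8 -91.5   7. ]  shift now-axes [ 0.0672  0.0053 -0.0038]  shift after turn [ 0.0672  0.0052 -0.0038]  turn [0.0028 0.0001 0.0019]
0.94 [array([0., 0.]), array([0., 0.]), np.float64(0.0)] [-307.5 -593.1]
0.77 [array([0., 0.]), array([0., 0.]), np.float64(0.0)] [-307.5 -593.1]
0.73 [array([0., 0.]), array([0., 0.]), np.float64(0.0)] [-307.5 -593.1]
0.62 [array([0., 0.]), array([0., 0.]), np.float64(0.0)] [-307.5 -593.1]
0.43 [array([391.4,  13.3]), array([17.7, 26.8]), np.float64(44.1)] [-284.  -202.2]
```

View pics/t3.png

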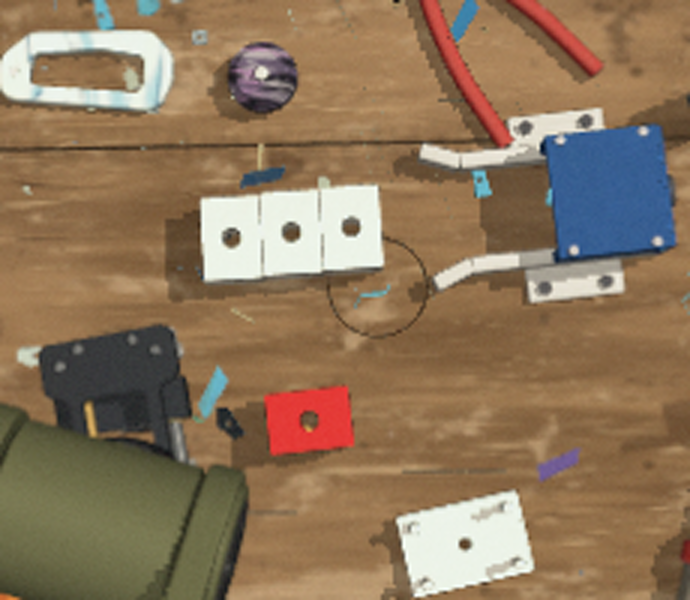

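The picture shows the three blocks closed and straight, about (231,238) to (351,226) in the crop. Block 4 is under the gripper. I recompute the row pose, since NaNs spoiled the last numbers.

Run:
```python
from h import *
p,d=camera("top")
P=camera_params("top");C=cloud(P,d)
hsv=cv2.cvtColor(p,cv2.COLOR_BGR2HSV)
m=(hsv[...,1]<60)&(hsv[...,2]>150)&(C[...,2]>28)&(C[...,2]<42)&(C[...,1]>-245)&(C[...,1]<-80)&(abs(C[...,0]-608)<50)
w=plane(P,np.argwhere(m)[:,::-1],34); rc=cv2.minAreaRect(w[:,:2].astype(np.float32)); print(rc,wg(rc[0]),np.radians(rc[2]))
g=np.array([wg(x) for x in w]); 
# edges of row in guide frame vs guide x
for a,b in((-135,-100),(-100,-65),(-65,-35)):
    s=g[(g[:,0]>a)&(g[:,0]<b)]; print(a,b,np.percentile(s[:,1],[1,50,99]).round(1), s[:,1].mean().round(2))
print(g[:,0].min(),g[:,0].max())
# rails at z=22 in guide frame, hood
q=(C[...,2]>15)&(C[...,2]<27)&(abs(C[...,0]-628)<80)&(C[...,1]<-240)&(C[...,1]>-330)&(hsv[...,1]<70)&(hsv[...,2]>100)
w=plane(P,np.argwhere(q)[:,::-1],22); g=np.array([wg(x) for x in w])
for a,b in((0,5),(5,12),(12,20),(25,40),(40,55),(55,70)):
    for sg in(1,-1):
        s=g[(g[:,0]>a)&(g[:,0]<b)&(g[:,1]*sg>0)]; print(a,b,sg,s[:,1].mean().round(2),np.percentile(s[:,1],[3,97]).round(1))
print(g[:,0].min())
```

```text
((610.3174438476562, -168.25723266601562), (50.21987533569336, 107.93374633789062), 3.899775981903076) [-82.72280362  -1.22346019] 0.06806393097440348
-135 -100 [-24.8  -0.7  23.9] -0.56
-100 -65 [-25.4  -0.9  23.3] -1.1
-65 -35 [-26.1  -2.2  22.4] -1.95
-136.87402916228584 -28.46874499283061
0 5 1 39.55 [34.9 44.2]
0 5 -1 -39.33 [-44.2 -35. ]
5 12 1 37.48 [31.5 43.8]
5 12 -1 -37.6 [-42.8 -32.2]
12 20 1 34.79 [29.4 39.9]
12 20 -1 -34.59 [-39.9 -29.5]
25 40 1 32.06 [27.5 36.7]
25 40 -1 -31.85 [-36.5 -27.2]
40 55 1 31.85 [27.5 36.5]
40 55 -1 -31.82 [-36.5 -27.2]
55 70 1 32.1 [27.7 36.7]
55 70 -1 -31.91 [-36.8 -27.2]
-1.2209041000742455
```

Request:
{"name": "play_rows", "arguments": {
  "motion": [0.003, 0, 0.002, 0.03, 0.0052, -0.0034, -0.7, 0, 0, 0, 0.025, 0, 0, -0.7, 0, 0, 0, 0.012, 0, 0, -0.7, 0, 0, 0, 0, 0, 0, -0.7]
}}

```text
clock: 11.7
eef_pos: [454.9, -92.5, 4.9]
eef_rot: [-0.371, 1.568, -0.209]
wrist_force: [0.2, -0.6, 0.4]
finger_gap: 79.8
```

Run:
```python
from h import *
to(450.3,-91.5,7,np.radians(9.3))
```

```text
t 11.7 tcp [454.9 -92.5   4.9] g [-172.7 -148.8] jaw 0.162 gap 79.8 F gx,gy,z 0.6 0.1 0.4 xax [ 0.003 -0.001 -1.   ]
 target [450.3 -91.5   7. ]  shift now-axes [-0.0021  0.0017 -0.0044]  shift after turn [-0.0021  0.0017 -0.0044]  turn [-0.0005  0.0025  0.001 ]
```

Request:
{"name": "play_rows", "arguments": {
  "motion": [0, 0.0025, 0.001, -0.001, 0.0017, -0.0044, -0.7, 0, 0, 0, 0, 0, 0, 0.3, 0, 0, 0, 0, 0, 0, 0.3, 0, 0, 0, 0, 0, 0, 0.3, 0, 0, 0, 0, 0, 0, 0.3, 0, 0, 0, 0, 0, 0, 0.3, 0, 0, 0, 0, 0, 0, 0.3],
  "newtons": 25
}}

```text
clock: 12.4
eef_pos: [451.9, -92.1, 9.0]
eef_rot: [-0.464, 1.567, -0.302]
wrist_force: [0.9, -0.6, -2.1]
finger_gap: 49.8
```

Run:
```python
from h import *
s,R=st()
print(gw(-168,0.8),gw(-160,.8))
to(*gw(-168,0.8),s['eef_pos'][2]+15,TH)
```

```text
t 12.4 tcp [451.9 -92.1   9. ] g [-173.4 -151.8] jaw 0.162 gap 49.8 F gx,gy,z 0.7 0.9 -2.1 xax [ 0.003 -0.001 -1.   ]
[604.32771428 -83.16658833] [605.07860733 -91.13127035]
t 12.4 tcp [451.9 -92.1   9. ] g [-173.4 -151.8] jaw 0.162 gap 49.8 F gx,gy,z 0.7 0.9 -2.1 xax [ 0.003 -0.001 -1.   ]
 target [604.3 -83.2  24. ]  shift now-axes [-0.0145 -0.0158  0.1519]  shift after turn [-0.015  -0.0054  0.1526]  turn [0.0679 0.0033 0.0015]
```

Request:
{"name": "play_rows", "arguments": {
  "motion": [0, 0.0015, 0, -0.012, 0, 0, 0.3, 0.034, 0.001, 0.001, -0.008, 0, 0, 0.3, 0.034, 0.001, 0, 0, 0, 0, 0.3, 0, 0, 0, 0, 0, 0.025, 0.3, 0, 0, 0, 0, 0, 0.025, 0.3, 0, 0, 0, 0, 0, 0.025, 0.3, 0, 0, 0, 0, 0, 0.025, 0.3, 0, 0, 0, 0, 0, 0.025, 0.3, 0, 0, 0, 0, 0, 0.018, 0.3, 0, 0, 0, 0, 0, 0.005, 0.3, 0, 0, 0, 0, 0, 0, 0.3]
}}

```text
clock: 13.5
eef_pos: [604.2, -77.8, 36.8]
eef_rot: [-2.386, 1.57, -2.295]
wrist_force: [0.7, 0.4, -2.9]
finger_gap: 49.6
```

Run:
```python
from h import *
to(*gw(-170,0.8),8,TH)
```

```text
t 13.5 tcp [604.2 -77.8  36.8] g [-173.3    1.2] jaw 0.091 gap 49.6 F gx,gy,z -0.3 0.7 -2.9 xax [-0.001 -0.001 -1.   ]
 target [604.1 -81.2   8. ]  shift now-axes [ 0.0288 -0.0033 -0.0004]  shift after turn [ 0.0288 -0.0033 -0.0004]  turn [-0.0035 -0.0007  0.0006]
```

Nice. Lower to near the bench, then feel.

Request:
{"name": "play_rows", "arguments": {
  "motion": [-0.0035, -0.0007, 0, 0.012, 0, -0.0004, 0.3, 0, 0, 0, 0.008, 0, 0, 0.3, 0, 0, 0, 0.004, 0, 0, 0.3, 0, 0, 0, 0, 0, 0, 0.3]
}}

```text
clock: 13.9
eef_pos: [601.1, -78.1, 10.6]
eef_rot: [-3.114, 1.569, -3.02]
wrist_force: [0.7, -0.1, -4.0]
finger_gap: 50.1
```

Run:
```python
from h import *
to(*gw(-170,0.8),8,TH)
p,d=camera("scene");P=camera_params("scene"); cv2.imwrite("pics/s3.png",cv2.resize(p[230:380,200:400],None,fx=4,fy=4,interpolation=2))
```

```text
t 13.9 tcp [601.1 -78.1  10.6] g [-173.3   -1.9] jaw 0.094 gap 50.1 F gx,gy,z 0.1 0.7 -4.0 xax [-0.002 -0.    -1.   ]
 target [604.1 -81.2   8. ]  shift now-axes [ 0.0026 -0.0033  0.0027]  shift after turn [ 0.0026 -0.0033  0.0027]  turn [-0.0002 -0.0022  0.0001]
```

View pics/s3.png

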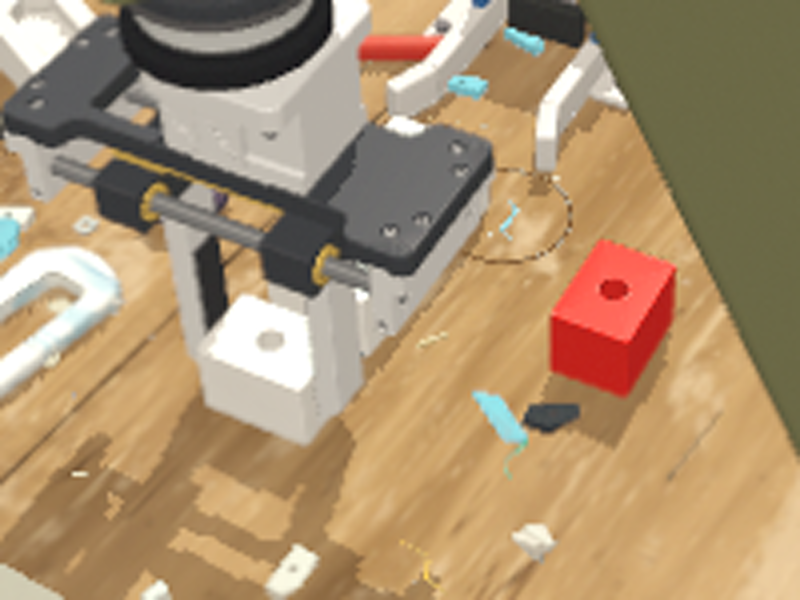

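The scene crop shows block 4 held at about (265,365), just above the bench. Now I centre it and touch down.

Request:
{"name": "play_rows", "arguments": {
  "motion": [0, -0.002, 0, 0, 0, 0.0027, 0.3, 0, 0, 0, 0.001, 0, 0, 0.3, 0, 0, 0, 0.001, 0, 0, 0.3, 0, 0, 0, 0, 0, 0, 0.3]
}}

```text
clock: 14.35
eef_pos: [604.5, -78.1, 9.6]
eef_rot: [-0.335, 1.569, -0.242]
wrist_force: [0.4, -0.7, -2.3]
finger_gap: 49.7
```

Run:
```python
from h import *
to(*gw(-170,0.8),8,TH)
```

```text
t 14.35 tcp [604.5 -78.1   9.6] g [-173.1    1.5] jaw 0.094 gap 49.7 F gx,gy,z 0.7 0.3 -2.3 xax [ 0.002 -0.    -1.   ]
 target [604.1 -81.2   8. ]  shift now-axes [ 0.0016 -0.0031 -0.0007]  shift after turn [ 0.0016 -0.0031 -0.0007]  turn [-0.0004  0.0015  0.0005]
```

Request:
{"name": "play_rows", "arguments": {
  "motion": [0, 0.0015, 0, 0.001, 0, -0.0007, 0.3, 0, 0, 0, 0.001, 0, 0, 0.3, 0, 0, 0, 0.0005, 0, 0, 0.3]
}}

```text
clock: 14.65
eef_pos: [604.3, -78.2, 9.0]
eef_rot: [-0.661, 1.569, -0.567]
wrist_force: [-1.5, -0.3, 0.3]
finger_gap: 49.6
```

Run:
```python
from h import *
to(*gw(-170,0.8),8,TH)
```

```text
t 14.65 tcp [604.3 -78.2   9. ] g [-173.     1.2] jaw 0.094 gap 49.6 F gx,gy,z 0.2 -1.6 0.3 xax [ 0.001 -0.001 -1.   ]
 target [604.1 -81.2   8. ]  shift now-axes [ 0.001  -0.003  -0.0004]  shift after turn [ 0.001  -0.003  -0.0004]  turn [-0.0003  0.0013  0.001 ]
```

Request:
{"name": "play_rows", "arguments": {
  "motion": [0, 0, 0, 0, 0, 0, -0.25, 0, 0, 0, 0, 0, 0, -0.25, 0, 0.0012, 0, 0, 0, -0.0004, -0.25, 0, 0, 0, 0, 0, 0, 0.3, 0, 0, 0, 0, 0, 0, 0.3, 0, 0, 0, 0, 0, 0, 0.3]
}}

```text
clock: 15.25
eef_pos: [604.4, -78.3, 9.5]
eef_rot: [-0.751, 1.569, -0.657]
wrist_force: [-0.0, -0.2, 1.0]
finger_gap: 50.1
```

Run:
```python
from h import *
to(*gw(-170,0.8),8,TH)
```

```text
t 15.25 tcp [604.4 -78.3   9.5] g [-172.8    1.4] jaw 0.094 gap 50.1 F gx,gy,z 0.2 -0.0 1.0 xax [ 0.002 -0.001 -1.   ]
 target [604.1 -81.2   8. ]  shift now-axes [ 0.0015 -0.0028 -0.0006]  shift after turn [ 0.0015 -0.0028 -0.0006]  turn [-0.0003  0.0015  0.0014]
```

Request:
{"name": "play_rows", "arguments": {
  "motion": [0, 0.001, 0.001, 0, -0.002, -0.0004, 0.3, 0, 0, 0, 0, -0.002, 0, 0.3, 0, 0, 0, 0, -0.002, 0, 0.3, 0, 0, 0, 0, -0.002, 0, 0.3, 0, 0, 0, 0, -0.002, 0, 0.3, 0, 0, 0, 0, -0.002, 0, 0.3]
}}

```text
clock: 15.85
eef_pos: [605.3, -90.7, 9.5]
eef_rot: [0.547, 1.57, 0.641]
wrist_force: [-0.9, 1.1, 0.2]
finger_gap: 49.8
```

Run:
```python
from h import *
to(*gw(-155,0.8),9,TH)
```

```text
t 15.85 tcp [605.3 -90.7   9.5] g [-160.4    1.1] jaw 0.094 gap 49.8 F gx,gy,z -1.2 -0.8 0.2 xax [ 0.001  0.    -1.   ]
 target [605.5 -96.1   9. ]  shift now-axes [ 0.0005 -0.0054 -0.0003]  shift after turn [ 0.0005 -0.0054 -0.0003]  turn [-0.      0.0006 -0.0004]
```

Request:
{"name": "play_rows", "arguments": {
  "motion": [0, 0.0006, 0, 0, -0.0015, -0.0003, 0.3, 0, 0, 0, 0, -0.0015, 0, 0.3, 0, 0, 0, 0, -0.0015, 0, 0.3, 0, 0, 0, 0, -0.0015, 0, 0.3, 0, 0, 0, 0, -0.0015, 0, 0.3, 0, 0, 0, 0, -0.0015, 0, 0.3]
}}

```text
clock: 16.45
eef_pos: [605.4, -98.7, 9.5]
eef_rot: [1.908, 1.567, 2.001]
wrist_force: [-2.3, 7.1, 2.1]
finger_gap: 49.5
```

Run:
```python
from h import *
to(*gw(-150,0.8),9,TH)
p,d=camera("top")
cv2.imwrite("pics/t4.png",cv2.resize(p[150:300,200:430],None,fx=3,fy=3,interpolation=2))
```

```text
t 16.45 tcp [605.4 -98.7   9.5] g [-152.5    0.5] jaw 0.094 gap 49.5 F gx,gy,z -7.3 -1.7 2.1 xax [-0.002  0.003 -1.   ]
 target [ 606.  -101.1    9. ]  shift now-axes [ 0.0005 -0.0025  0.0003]  shift after turn [ 0.0005 -0.0025  0.0003]  turn [-0.0003 -0.0012 -0.0036]
```

View pics/t4.png

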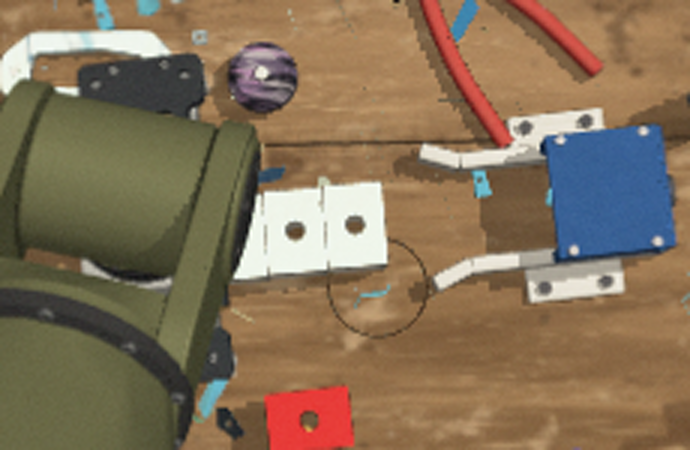

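```bash
cat >> h.py <<'E'
def row(lo=-140):
    p,d=camera("top");P=camera_params("top");C=cloud(P,d);hsv=cv2.cvtColor(p,cv2.COLOR_BGR2HSV)
    m=(hsv[...,1]<60)&(hsv[...,2]>170)&(C[...,2]>29)&(C[...,2]<40)&(abs(C[...,0]-612)<50)
    w=plane(P,np.argwhere(m)[:,::-1],34); g=(w[:,:2]-M)@np.c_[D,Y]; g=g[(g[:,0]>lo)&(g[:,0]<70)&(abs(g[:,1])<30)]
    print('row front',g[:,0].max().round(1))
    E=[]
    for a in np.arange(lo,70,6):
        s=g[(g[:,0]>=a)&(g[:,0]<a+6)]
        if len(s)>100*0.3 and np.ptp(s[:,1])>47: E.append((a+3,(s[:,1].max()+s[:,1].min())/2))
    E=np.array(E); 
    if len(E)>2: print('centre vs gx',[(int(a),round(b,1)) for a,b in E],'slope',np.polyfit(*E.T,1)[0].round(4))
E
python3 - <<'E'
from h import *
row()
E
```

```text
row front -26.1
centre vs gx [(-101, np.float64(-0.9)), (-95, np.float64(0.3)), (-89, np.float64(-0.3)), (-83, np.float64(-0.3)), (-77, np.float64(-0.7)), (-71, np.float64(-0.5)), (-65, np.float64(-1.1)), (-59, np.float64(-0.1)), (-53, np.float64(-0.7)), (-47, np.float64(-0.6)), (-41, np.float64(-1.2)), (-35, np.float64(-1.1)), (-29, np.float64(-1.6))] slope -0.0142
```

Request:
{"name": "play_rows", "arguments": {
  "motion": [0, -0.001, -0.002, 0, -0.002, 0.0003, 0.3, 0, 0, 0, 0, -0.002, 0, 0.3, 0, 0, 0, 0, -0.002, 0, 0.3, 0, 0, 0, 0, -0.002, 0, 0.3, 0, 0, 0, 0, -0.002, 0, 0.3, 0, 0, 0, 0, -0.002, 0, 0.3, 0, 0, 0, 0, -0.002, 0, 0.3, 0, 0, 0, 0, -0.002, 0, 0.3, 0, 0, 0, 0, -0.002, 0, 0.3, 0, 0, 0, 0, -0.002, 0, 0.3]
}}

```text
clock: 17.55
eef_pos: [606.4, -111.8, 9.7]
eef_rot: [1.886, 1.558, 1.982]
wrist_force: [-1.4, 7.4, 2.2]
finger_gap: 49.6
```

Run:
```python
from h import *
to(*gw(-120,0.8),9,TH)
row()
```

```text
t 17.55 tcp [ 606.4 -111.8    9.7] g [-139.2    0.2] jaw 0.096 gap 49.6 F gx,gy,z -7.4 -0.7 2.2 xax [-0.005  0.012 -1.   ]
 target [ 608.8 -131.     9. ]  shift now-axes [ 0.0004 -0.0193  0.0006]  shift after turn [ 0.0007 -0.0192  0.0006]  turn [ 0.0016 -0.0041 -0.0126]
row front -13.9
centre vs gx [(-77, np.float64(1.1)), (-71, np.float64(1.4)), (-65, np.float64(1.3)), (-59, np.float64(1.0)), (-53, np.float64(1.1)), (-47, np.float64(2.1)), (-41, np.float64(2.2)), (-35, np.float64(1.9)), (-29, np.float64(2.0)), (-23, np.float64(2.1)), (-17, np.float64(1.8))] slope 0.0178
```

Request:
{"name": "play_rows", "arguments": {
  "motion": [0, -0.004, -0.012, 0.0003, -0.002, 0.0003, 0.3, 0, 0, -0.001, 0, -0.002, 0, 0.3, 0, 0, -0.001, 0, -0.002, 0, 0.3, 0, 0, -0.001, 0, -0.002, 0, 0.3, 0, 0, -0.001, 0, -0.002, 0, 0.3, 0, 0, -0.001, 0, -0.002, 0, 0.3, 0, 0, -0.001, 0, -0.002, 0, 0.3, 0, 0, -0.001, 0, -0.002, 0, 0.3]
}}

```text
clock: 18.4
eef_pos: [607.8, -122.3, 9.5]
eef_rot: [2.477, 1.568, 2.575]
wrist_force: [-0.7, 7.0, 2.3]
finger_gap: 49.7
```

Run:
```python
from h import *
to(*gw(-115,0.4),9,TH)
row()
```

```text
t 18.4 tcp [ 607.8 -122.3    9.5] g [-128.8    0.5] jaw 0.098 gap 49.7 F gx,gy,z -7.0 -0.0 2.3 xax [-0.002  0.002 -1.   ]
 target [ 608.9 -136.     9. ]  shift now-axes [ 0.0005 -0.0138 -0.0002]  shift after turn [ 0.0005 -0.0138 -0.0001]  turn [ 0.004  -0.0023 -0.0018]
row front -3.6
centre vs gx [(-71, np.float64(1.0)), (-65, np.float64(1.5)), (-59, np.float64(1.9)), (-53, np.float64(1.8)), (-47, np.float64(1.5)), (-41, np.float64(1.6)), (-35, np.float64(2.7)), (-29, np.float64(2.6)), (-23, np.float64(2.3)), (-17, np.float64(2.5)), (-11, np.float64(2.6)), (-5, np.float64(3.0))] slope 0.0256
```

Request:
{"name": "play_rows", "arguments": {
  "motion": [0.006, -0.002, -0.002, 0.0002, -0.002, -0.0002, 0.3, 0.006, 0, -0.001, 0, -0.002, -0.0002, 0.3, 0.003, 0, -0.001, 0, -0.002, 0, 0.3, 0, 0, -0.001, 0, -0.002, 0, 0.3, 0, 0, -0.001, 0, -0.002, 0, 0.3, 0, 0, -0.001, 0, -0.002, 0, 0.3, 0, 0, -0.001, 0, -0.002, 0, 0.3, 0, 0, -0.001, 0, -0.002, 0, 0.3]
}}

```text
clock: 19.25
eef_pos: [608.9, -132.9, 9.4]
eef_rot: [2.598, 1.569, 2.683]
wrist_force: [-0.7, 8.1, 2.6]
finger_gap: 49.9
```

Run:
```python
from h import *
to(*gw(-105,0.4),9,TH)
row()
```

```text
t 19.25 tcp [ 608.9 -132.9    9.4] g [-118.     0.6] jaw 0.085 gap 49.9 F gx,gy,z -8.2 0.1 2.6 xax [-0.001  0.001 -1.   ]
 target [ 609.8 -145.9    9. ]  shift now-axes [ 0.0004 -0.013  -0.0001]  shift after turn [ 0.0004 -0.013  -0.0002]  turn [-0.0088 -0.0011 -0.0007]
row front 7.4
centre vs gx [(-53, np.float64(1.1)), (-47, np.float64(0.3)), (-41, np.float64(0.6)), (-35, np.float64(0.8)), (-29, np.float64(1.0)), (-23, np.float64(1.4)), (-17, np.float64(1.3)), (-11, np.float64(1.1)), (-5, np.float64(1.1)), (1, np.float64(1.2)), (7, np.float64(1.8))] slope 0.0137
```

Steering works: the row is back to about +1. I continue and hold this yaw.

Request:
{"name": "play_rows", "arguments": {
  "motion": [0, -0.001, -0.001, 0.0002, -0.002, -0.0002, 0.3, 0, 0, -0.001, 0, -0.002, 0, 0.3, 0, 0, -0.001, 0, -0.002, 0, 0.3, 0, 0, -0.001, 0, -0.002, 0, 0.3, 0, 0, -0.001, 0, -0.002, 0, 0.3, 0, 0, -0.001, 0, -0.002, 0, 0.3, 0, 0, -0.001, 0, -0.002, 0, 0.3, 0, 0, -0.001, 0, -0.002, 0, 0.3]
}}

```text
clock: 20.1
eef_pos: [609.8, -143.2, 9.5]
eef_rot: [2.501, 1.568, 2.589]
wrist_force: [-1.5, 7.3, 2.1]
finger_gap: 49.7
```

Run:
```python
from h import *
to(*gw(-95,0.4),9,TH)
row()
```

```text
t 20.1 tcp [ 609.8 -143.2    9.5] g [-107.7    0.6] jaw 0.088 gap 49.7 F gx,gy,z -7.4 -0.8 2.1 xax [-0.002  0.001 -1.   ]
 target [ 610.8 -155.9    9. ]  shift now-axes [ 0.0005 -0.0127 -0.0002]  shift after turn [ 0.0005 -0.0127 -0.0002]  turn [-0.0062 -0.0019 -0.0014]
row front 17.4
centre vs gx [(-41, np.float64(0.7)), (-35, np.float64(0.8)), (-29, np.float64(1.0)), (-23, np.float64(0.6)), (-17, np.float64(1.4)), (-11, np.float64(1.8)), (-5, np.float64(1.1)), (1, np.float64(1.4)), (7, np.float64(1.6)), (13, np.float64(1.6))] slope 0.0163
```

Request:
{"name": "play_rows", "arguments": {
  "motion": [0.006, -0.002, -0.002, 0.0002, -0.002, -0.0003, 0.3, 0.004, 0, -0.001, 0, -0.002, -0.0002, 0.3, 0, 0, -0.001, 0, -0.002, 0, 0.3, 0, 0, -0.001, 0, -0.002, 0, 0.3, 0, 0, -0.001, 0, -0.002, 0, 0.3, 0, 0, -0.001, 0, -0.002, 0, 0.3, 0, 0, -0.001, 0, -0.002, 0, 0.3, 0, 0, -0.001, 0, -0.002, 0, 0.3]
}}

```text
clock: 20.95
eef_pos: [610.7, -153.7, 9.5]
eef_rot: [2.548, 1.569, 2.628]
wrist_force: [-1.0, 8.6, 2.3]
finger_gap: 49.4
```

Run:
```python
from h import *
to(*gw(-85,0.4),9,TH)
row()
```

```text
t 20.95 tcp [ 610.7 -153.7    9.5] g [-97.2   0.5] jaw 0.08 gap 49.4 F gx,gy,z -8.6 -0.2 2.3 xax [-0.001  0.001 -1.   ]
 target [ 611.7 -165.8    9. ]  shift now-axes [ 0.0005 -0.0122  0.    ]  shift after turn [ 0.0005 -0.0122 -0.0001]  turn [-0.0139 -0.0011 -0.0008]
row front 28.0
centre vs gx [(-29, np.float64(0.0)), (-23, np.float64(0.3)), (-17, np.float64(0.0)), (-11, np.float64(-0.1)), (-5, np.float64(1.0)), (1, np.float64(0.4)), (7, np.float64(0.6)), (13, np.float64(0.9)), (19, np.float64(0.2)), (25, np.float64(0.5))] slope 0.0085
```

Request:
{"name": "play_rows", "arguments": {
  "motion": [-0.003, -0.001, -0.001, 0.0002, -0.002, 0, 0.3, -0.002, 0, -0.001, 0, -0.002, 0, 0.3, 0, 0, -0.001, 0, -0.002, 0, 0.3, 0, 0, -0.001, 0, -0.002, 0, 0.3, 0, 0, -0.001, 0, -0.002, 0, 0.3, 0, 0, -0.001, 0, -0.002, 0, 0.3, 0, 0, -0.001, 0, -0.002, 0, 0.3, 0, 0, -0.001, 0, -0.002, 0, 0.3, 0, 0, -0.001, 0, -0.002, 0, 0.3, 0, 0, -0.001, 0, -0.002, 0, 0.3, 0, 0, -0.001, 0, -0.002, 0, 0.3, 0, 0, -0.001, 0, -0.002, 0, 0.3]
}}

```text
clock: 22.2
eef_pos: [612.2, -168.6, 9.5]
eef_rot: [2.51, 1.566, 2.599]
wrist_force: [-1.3, 8.4, 2.0]
finger_gap: 49.6
```

Run:
```python
from h import *
to(*gw(-70,0.4),9,TH)
row(-60)
```

```text
t 22.2 tcp [ 612.2 -168.6    9.5] g [-82.2   0.6] jaw 0.089 gap 49.6 F gx,gy,z -8.5 -0.5 2.0 xax [-0.004  0.003 -1.   ]
 target [ 613.1 -180.8    9. ]  shift now-axes [ 0.0005 -0.0122 -0.0001]  shift after turn [ 0.0005 -0.0122 -0.0002]  turn [-0.0048 -0.0041 -0.003 ]
row front 43.2
centre vs gx [(-9, np.float64(0.6)), (-3, np.float64(0.9)), (3, np.float64(1.1)), (9, np.float64(1.4)), (15, np.float64(1.7)), (21, np.float64(1.8)), (27, np.float64(1.7)), (33, np.float64(1.4)), (39, np.float64(1.5))] slope 0.0198
```

Request:
{"name": "play_rows", "arguments": {
  "motion": [0.005, -0.004, -0.003, 0.0002, -0.002, -0.0003, 0.3, 0.004, 0, -0.001, 0, -0.002, 0, 0.3, 0, 0, -0.001, 0, -0.002, 0, 0.3, 0, 0, -0.001, 0, -0.002, 0, 0.3, 0, 0, -0.001, 0, -0.002, 0, 0.3, 0, 0, -0.001, 0, -0.002, 0, 0.3, 0, 0, -0.001, 0, -0.002, 0, 0.3, 0, 0, -0.001, 0, -0.002, 0, 0.3, 0, 0, -0.001, 0, -0.002, 0, 0.3, 0, 0, -0.001, 0, -0.002, 0, 0.3, 0, 0, -0.001, 0, -0.002, 0, 0.3, 0, 0, -0.001, 0, -0.002, 0, 0.3, 0, 0, -0.001, 0, -0.002, 0, 0.3, 0, 0, -0.001, 0, -0.002, 0, 0.3, 0, 0, -0.001, 0, -0.002, 0, 0.3, 0, 0, -0.001, 0, -0.002, 0, 0.3]
}}

```text
clock: 23.85
eef_pos: [614.2, -188.4, 9.6]
eef_rot: [2.465, 1.565, 2.551]
wrist_force: [-1.2, 7.2, 2.9]
finger_gap: 49.9
```

Run:
```python
from h import *
to(*gw(-52,0.4),9,TH)
row(-50)
```

```text
t 23.85 tcp [ 614.2 -188.4    9.6] g [-62.3   0.7] jaw 0.086 gap 49.9 F gx,gy,z -7.3 -0.5 2.9 xax [-0.005  0.003 -1.   ]
 target [ 614.8 -198.7    9. ]  shift now-axes [ 0.0006 -0.0103 -0.0003]  shift after turn [ 0.0006 -0.0103 -0.0003]  turn [-0.0082 -0.0047 -0.0038]
row front 62.7
centre vs gx [(19, np.float64(0.9)), (25, np.float64(1.4)), (31, np.float64(1.5)), (37, np.float64(1.8)), (43, np.float64(1.0)), (49, np.float64(1.3)), (55, np.float64(1.6)), (61, np.float64(1.0))] slope 0.0008
```

Request:
{"name": "play_rows", "arguments": {
  "motion": [0.002, -0.004, -0.003, 0.0003, -0.0015, -0.0003, 0.3, 0, 0, -0.001, 0, -0.0015, 0, 0.3, 0, 0, -0.001, 0, -0.0015, 0, 0.3, 0, 0, -0.001, 0, -0.0015, 0, 0.3, 0, 0, -0.001, 0, -0.0015, 0, 0.3, 0, 0, -0.001, 0, -0.0015, 0, 0.3, 0, 0, -0.001, 0, -0.0015, 0, 0.3, 0, 0, -0.001, 0, -0.0015, 0, 0.3]
}}

```text
clock: 24.7
eef_pos: [614.8, -194.2, 9.5]
eef_rot: [2.295, 1.566, 2.382]
wrist_force: [-1.5, 7.0, 2.6]
finger_gap: 50.0
```

Run:
```python
from h import *
to(*gw(-50,0.4),9,TH)
```

```text
t 24.7 tcp [ 614.8 -194.2    9.5] g [-56.5   0.8] jaw 0.087 gap 50.0 F gx,gy,z -7.1 -0.8 2.6 xax [-0.003  0.003 -1.   ]
 target [ 615.  -200.7    9. ]  shift now-axes [ 0.0005 -0.0065 -0.0003]  shift after turn [ 0.0005 -0.0065 -0.0004]  turn [-0.0074 -0.003  -0.0034]
```

Request:
{"name": "play_rows", "arguments": {
  "motion": [0, -0.003, -0.003, 0.0002, -0.0015, -0.0003, 0.3, 0, 0, -0.001, 0, -0.0015, 0, 0.3, 0, 0, -0.001, 0, -0.0015, 0, 0.3, 0, 0, -0.001, 0, -0.0015, 0, 0.3, 0, 0, -0.001, 0, -0.0015, 0, 0.3, 0, 0, -0.001, 0, -0.0015, 0, 0.3]
}}

```text
clock: 25.3
eef_pos: [615.1, -198.4, 9.5]
eef_rot: [2.169, 1.568, 2.258]
wrist_force: [-0.3, 6.9, 3.3]
finger_gap: 49.4
```

Request:
{"name": "play_rows", "arguments": {
  "motion": [0, -0.001, -0.001, 0, -0.0015, 0, 0.3, 0, 0, -0.001, 0, -0.0015, 0, 0.3, 0, 0, -0.001, 0, -0.0015, 0, 0.3, 0, 0, -0.001, 0, -0.0015, 0, 0.3]
}}

```text
clock: 25.7
eef_pos: [615.4, -201.1, 9.5]
eef_rot: [2.153, 1.566, 2.243]
wrist_force: [-0.7, 7.1, 3.9]
finger_gap: 49.5
```

Request:
{"name": "play_rows", "arguments": {
  "motion": [0, 0, -0.001, 0, -0.0015, 0, 0.3, 0, 0, -0.001, 0, -0.0015, 0, 0.3, 0, 0, -0.001, 0, -0.0015, 0, 0.3, 0, 0, -0.001, 0, -0.0015, 0, 0.3]
}}

```text
clock: 26.1
eef_pos: [615.7, -203.8, 9.6]
eef_rot: [2.277, 1.564, 2.369]
wrist_force: [-1.9, 8.1, 4.0]
finger_gap: 49.6
```

Run:
```python
from h import *
to(*gw(-50,0.4),9,TH)
```

```text
t 26.1 tcp [ 615.7 -203.8    9.6] g [-46.8   0.8] jaw 0.092 gap 49.6 F gx,gy,z -8.3 -1.1 4.0 xax [-0.005  0.004 -1.   ]
 target [ 615.  -200.7    9. ]  shift now-axes [ 0.0006  0.0031 -0.0004]  shift after turn [ 0.0006  0.0032 -0.0004]  turn [-0.0023 -0.0042 -0.0049]
```

Request:
{"name": "play_rows", "arguments": {
  "motion": [0, -0.004, -0.004, -0.0003, -0.0015, -0.0004, 0.3, 0, 0, -0.001, 0, -0.0015, 0, 0.3, 0, 0, -0.001, 0, -0.0015, 0, 0.3, 0, 0, -0.001, 0, -0.0015, 0, 0.3]
}}

```text
clock: 26.5
eef_pos: [615.5, -205.7, 9.5]
eef_rot: [2.062, 1.566, 2.155]
wrist_force: [-3.1, 11.9, 4.5]
finger_gap: 49.8
```

Request:
{"name": "play_rows", "arguments": {
  "motion": [0, 0, -0.001, 0, -0.0015, 0, 0.3, 0, 0, -0.001, 0, -0.0015, 0, 0.3, 0, 0, -0.001, 0, -0.0015, 0, 0.3]
}}

```text
clock: 26.8
eef_pos: [615.5, -205.7, 9.6]
eef_rot: [2.083, 1.561, 2.178]
wrist_force: [-3.0, 12.7, 5.0]
finger_gap: 49.9
```

Request:
{"name": "play_rows", "arguments": {
  "motion": [0, 0, -0.001, 0, -0.0015, 0, 0.3, 0, 0, -0.001, 0, -0.0015, 0, 0.3, 0, 0, -0.001, 0, -0.0015, 0, 0.3]
}}

```text
clock: 27.1
eef_pos: [615.5, -205.8, 9.7]
eef_rot: [2.087, 1.556, 2.182]
wrist_force: [-2.7, 11.8, 5.2]
finger_gap: 49.4
```

Run:
```python
from h import *
to(*gw(-50,0.4),9,TH)
```

```text
t 27.1 tcp [ 615.5 -205.8    9.7] g [-44.9   0.4] jaw 0.096 gap 49.4 F gx,gy,z -12.0 -1.5 5.2 xax [-0.008  0.012 -1.   ]
 target [ 615.  -200.7    9. ]  shift now-axes [ 0.0008  0.0051 -0.    ]  shift after turn [ 0.0007  0.0051 -0.    ]  turn [ 0.0016 -0.0071 -0.0125]
```

Request:
{"name": "play_rows", "arguments": {
  "motion": [0, -0.007, -0.0125, 0, -0.0015, 0, 0.3, 0, 0, -0.001, 0, -0.002, 0, 0.3, 0, 0, -0.001, 0, -0.002, 0, 0.3]
}}

```text
clock: 27.4
eef_pos: [615.5, -206.5, 9.5]
eef_rot: [2.036, 1.565, 2.133]
wrist_force: [-4.3, 15.5, 5.9]
finger_gap: 49.9
```

Request:
{"name": "play_rows", "arguments": {
  "motion": [0, 0, -0.002, 0, -0.002, 0, 0.3, 0, 0, -0.002, 0, -0.002, 0, 0.3, 0, 0, -0.002, 0, -0.002, 0, 0.3]
}}

```text
clock: 27.7
eef_pos: [615.5, -207.0, 9.6]
eef_rot: [2.185, 1.561, 2.282]
wrist_force: [-3.7, 14.8, 6.2]
finger_gap: 49.7
```

Run:
```python
from h import *
to(*gw(-40,0.4),9,TH)
row(-50)
```

```text
t 27.7 tcp [ 615.5 -207.     9.6] g [-43.7   0.3] jaw 0.098 gap 49.7 F gx,gy,z -15.1 -2.3 6.2 xax [-0.006  0.007 -1.   ]
 target [ 615.9 -210.6    9. ]  shift now-axes [ 0.0006 -0.0037  0.0001]  shift after turn [ 0.0006 -0.0037  0.0001]  turn [ 0.0038 -0.0056 -0.008 ]
row front 69.9
centre vs gx [(49, np.float64(2.2)), (55, np.float64(1.6)), (61, np.float64(2.0)), (67, np.float64(2.1))] slope 0.0008
```

Request:
{"name": "play_rows", "arguments": {
  "motion": [0.002, -0.005, -0.008, -0.0006, -0.002, 0.0002, 0.3, 0, 0, -0.002, 0, -0.0022, 0, 0.3, 0, 0, -0.002, 0, -0.0022, 0, 0.3]
}}

```text
clock: 28.05
eef_pos: [615.5, -207.9, 9.5]
eef_rot: [2.328, 1.564, 2.425]
wrist_force: [-3.8, 15.9, 7.0]
finger_gap: 49.9
```

Request:
{"name": "play_rows", "arguments": {
  "motion": [0, -0.001, -0.003, -0.0002, -0.0022, 0, 0.3, 0, 0, -0.002, 0, -0.0022, 0, 0.3, 0, 0, -0.002, 0, -0.0022, 0, 0.3]
}}

```text
clock: 28.35
eef_pos: [615.5, -208.5, 9.6]
eef_rot: [2.328, 1.561, 2.427]
wrist_force: [-3.2, 15.2, 7.0]
finger_gap: 49.8
```

Run:
```python
from h import *
to(*gw(-40,0.4),9,TH)
```

```text
t 28.35 tcp [ 615.5 -208.5    9.6] g [-42.1   0.2] jaw 0.098 gap 49.8 F gx,gy,z -15.4 -1.7 7.0 xax [-0.007  0.006 -1.   ]
 target [ 615.9 -210.6    9. ]  shift now-axes [ 0.0006 -0.0021  0.0002]  shift after turn [ 0.0006 -0.0021  0.0002]  turn [ 0.0045 -0.0066 -0.007 ]
```

Request:
{"name": "play_rows", "arguments": {
  "motion": [0.002, -0.005, -0.006, -0.0006, -0.0022, 0.0002, 0.3, 0, 0, -0.002, -0.0002, -0.0022, 0, 0.3, 0, 0, -0.002, -0.0002, -0.0022, 0, 0.3]
}}

```text
clock: 28.65
eef_pos: [615.5, -209.4, 9.6]
eef_rot: [2.303, 1.563, 2.401]
wrist_force: [-3.2, 14.7, 4.1]
finger_gap: 49.9
```

Request:
{"name": "play_rows", "arguments": {
  "motion": [0, -0.001, -0.003, -0.0002, -0.0022, 0, 0.3, 0, 0, -0.002, -0.0002, -0.0022, 0, 0.3, 0, 0, -0.002, 0, -0.0022, 0, 0.3]
}}

```text
clock: 28.95
eef_pos: [615.5, -209.8, 9.7]
eef_rot: [2.299, 1.559, 2.398]
wrist_force: [-4.5, 16.9, 8.3]
finger_gap: 49.9
```

Run:
```python
from h import *
to(*gw(-40,0.4),9,TH)
```

```text
t 28.95 tcp [ 615.5 -209.8    9.7] g [-40.9   0. ] jaw 0.099 gap 49.9 F gx,gy,z -17.3 -2.9 8.3 xax [-0.009  0.008 -1.   ]
 target [ 615.9 -210.6    9. ]  shift now-axes [ 0.0007 -0.0009  0.0004]  shift after turn [ 0.0007 -0.0009  0.0004]  turn [ 0.0054 -0.0079 -0.0088]
```

Request:
{"name": "play_rows", "arguments": {
  "motion": [0.002, -0.006, -0.008, -0.0006, -0.0022, 0.0004, 0.3, 0, 0, -0.002, -0.0002, -0.0022, 0, 0.3, 0, 0, -0.002, -0.0002, -0.0022, 0, 0.3]
}}

```text
clock: 29.25
eef_pos: [615.5, -210.3, 9.6]
eef_rot: [2.326, 1.562, 2.425]
wrist_force: [-3.9, 16.9, 5.5]
finger_gap: 49.6
```

Request:
{"name": "play_rows", "arguments": {
  "motion": [0, -0.001, -0.003, -0.0002, -0.0022, 0.0002, 0.3, 0, 0, -0.002, -0.0002, -0.0022, 0, 0.3, 0, 0, -0.002, 0, -0.0022, 0, 0.3]
}}

```text
clock: 29.55
eef_pos: [615.6, -210.4, 9.7]
eef_rot: [2.319, 1.557, 2.419]
wrist_force: [-4.2, 17.3, 8.0]
finger_gap: 50.1
```

Run:
```python
from h import *
to(*gw(-40,0.4),9,TH)
```

```text
t 29.55 tcp [ 615.6 -210.4    9.7] g [-40.3   0.1] jaw 0.1 gap 50.1 F gx,gy,z -17.6 -2.5 8.0 xax [-0.01   0.009 -1.   ]
 target [ 615.9 -210.6    9. ]  shift now-axes [ 0.0007 -0.0003  0.0004]  shift after turn [ 0.0007 -0.0003  0.0003]  turn [ 0.0062 -0.0091 -0.0097]
```

Request:
{"name": "play_rows", "arguments": {
  "motion": [0.003, -0.007, -0.008, -0.0006, -0.0024, 0.0004, 0.3, 0, 0, -0.002, -0.0002, -0.0025, 0, 0.3, 0, 0, -0.002, -0.0002, -0.0025, 0, 0.3]
}}

```text
clock: 29.85
eef_pos: [615.7, -210.7, 9.6]
eef_rot: [2.212, 1.56, 2.311]
wrist_force: [-4.4, 18.6, 5.0]
finger_gap: 49.8
```

Run:
```python
from h import *
to(*gw(-40,0.4),9,TH)
```

```text
t 29.85 tcp [ 615.7 -210.7    9.6] g [-39.9   0.1] jaw 0.099 gap 49.8 F gx,gy,z -19.0 -2.6 5.0 xax [-0.008  0.008 -1.   ]
 target [ 615.9 -210.6    9. ]  shift now-axes [0.0006 0.0001 0.0003]  shift after turn [0.0006 0.0001 0.0003]  turn [ 0.0047 -0.0067 -0.0089]
```

Request:
{"name": "play_rows", "arguments": {
  "motion": [0, -0.001, -0.003, -0.0002, -0.0025, 0.0002, 0.3, 0, 0, -0.002, -0.0002, -0.0025, 0, 0.3, 0, 0, -0.002, 0, -0.0025, 0, 0.3]
}}

```text
clock: 30.15
eef_pos: [615.7, -211.0, 9.6]
eef_rot: [2.224, 1.554, 2.325]
wrist_force: [-5.7, 17.3, 7.2]
finger_gap: 50.1
```

Run:
```python
from h import *
to(*gw(-40,0.4),9,TH)
```

```text
t 30.15 tcp [ 615.7 -211.     9.6] g [-39.6   0.1] jaw 0.1 gap 50.1 F gx,gy,z -17.7 -4.1 7.2 xax [-0.011  0.012 -1.   ]
 target [ 615.9 -210.6    9. ]  shift now-axes [0.0006 0.0004 0.0003]  shift after turn [0.0006 0.0004 0.0003]  turn [ 0.0064 -0.0101 -0.0132]
```

Request:
{"name": "play_rows", "arguments": {
  "motion": [0.003, -0.009, -0.012, -0.0006, -0.0022, 0.0003, 0.3, 0, 0, -0.001, -0.0002, -0.002, 0.0002, 0.3, 0, 0, 0, 0, -0.001, 0.0002, 0.3]
}}

```text
clock: 30.45
eef_pos: [615.7, -211.0, 9.4]
eef_rot: [2.164, 1.561, 2.263]
wrist_force: [-4.3, 5.2, 5.1]
finger_gap: 49.8
```

Run:
```python
from h import *
to(*gw(-40,0.4),9,TH)
```

```text
t 30.45 tcp [ 615.7 -211.     9.4] g [-39.7   0.2] jaw 0.099 gap 49.8 F gx,gy,z -5.6 -3.8 5.1 xax [-0.006  0.008 -1.   ]
 target [ 615.9 -210.6    9. ]  shift now-axes [0.0004 0.0003 0.0002]  shift after turn [0.0004 0.0003 0.0002]  turn [ 0.0048 -0.0056 -0.0082]
```

Request:
{"name": "play_rows", "arguments": {
  "motion": [0, -0.003, 0, 0, -0.0005, 0.0003, 0.3, 0, 0, 0, 0, 0, 0.0002, -0.1, 0, 0, 0, 0, 0, 0, -0.3, 0, 0, 0, 0, 0, 0, -0.6, 0, 0, 0, 0, 0, 0, -0.6, 0, 0, 0, 0, 0, 0, -0.6, 0, 0, 0, -0.015, 0, 0, -0.6, 0, 0, 0, -0.03, 0, 0, -0.6, 0, 0, 0, -0.03, 0, 0, -0.6, 0, 0, 0, -0.01, 0, 0, -0.6]
}}

```text
clock: 31.45
eef_pos: [615.5, -212.7, 98.2]
eef_rot: [2.17, 1.56, 2.268]
wrist_force: [-0.3, -0.1, 0.1]
finger_gap: 75.1
```

Request:
{"name": "play_rows", "arguments": {
  "motion": [0, 0, 0, 0, 0.02, -0.035, -0.6, 0, 0, 0, 0, 0.02, -0.035, -0.6, 0, 0, 0, 0, 0.02, -0.035, -0.6, 0, 0, 0, 0, 0.02, -0.035, -0.6, 0, 0, 0, 0, 0.02, -0.035, -0.6, 0, 0, 0, 0, 0, 0, -0.6]
}}

```text
clock: 32.05
eef_pos: [424.5, -127.5, 100.4]
eef_rot: [1.95, 1.563, 2.048]
wrist_force: [0.8, -0.4, 0.2]
finger_gap: 75.6
```

Run:
```python
from h import *
st()
row(-70)
p,d=camera("top"); cv2.imwrite("pics/t9.png",cv2.resize(p[150:300,240:440],None,fx=4,fy=4,interpolation=2))
P=camera_params("top");C=cloud(P,d);hsv=cv2.cvtColor(p,cv2.COLOR_BGR2HSV)
# hole centres (dark, on white)
w=[]
m=((hsv[...,2]<120)).astype(np.uint8)
n,l,s,c=cv2.connectedComponentsWithStats(m)
for i in range(1,n):
    if 6<s[i,4]<60:
        X=plane(P,c[i],34)[0]; g=wg(X)
        if abs(g[1])<8 and -80<g[0]<72: print('hole',g.round(1),s[i,4])
```

```text
t 32.05 tcp [ 424.5 -127.5  100.4] g [-140.7 -182.4] jaw 0.098 gap 75.6 F gx,gy,z 0.5 0.8 0.2 xax [-0.003  0.007 -1.   ]
row front 69.9
centre vs gx [(-55, np.float64(-0.5)), (-49, np.float64(-0.3)), (-43, np.float64(-0.7)), (-37, np.float64(-0.8)), (-31, np.float64(-0.5)), (-25, np.float64(-0.3)), (-19, np.float64(0.0)), (-13, np.float64(0.2)), (-7, np.float64(0.2)), (-1, np.float64(-0.1)), (5, np.float64(-0.0)), (11, np.float64(-0.6)), (17, np.float64(0.5)), (23, np.float64(1.0)), (29, np.float64(0.8)), (35, np.float64(1.0)), (41, np.float64(1.3)), (47, np.float64(0.8)), (53, np.float64(1.8)), (59, np.float64(1.2)), (65, np.float64(2.3))] slope 0.021
hole [67.7  2.4] 31
hole [31.4  1.6] 27
hole [-4.6  0.6] 25
hole [-40.5   0.1] 27
```

View pics/t9.png

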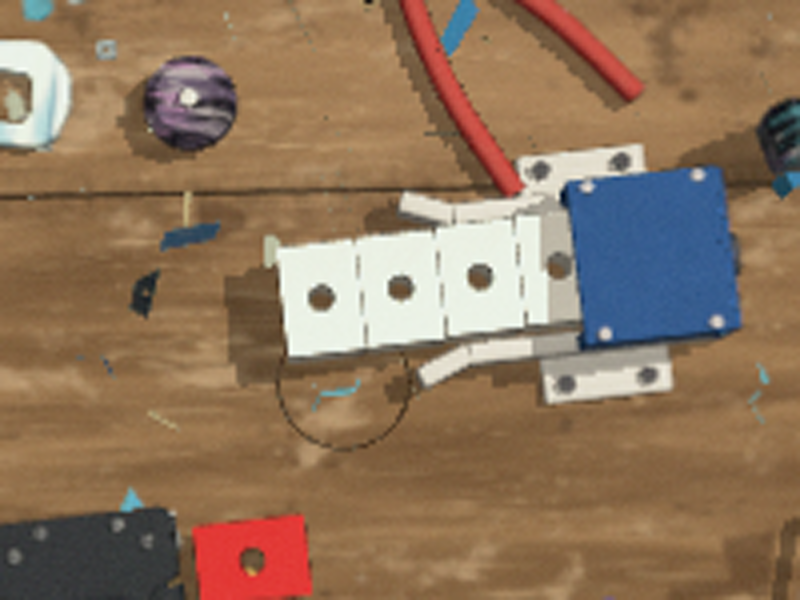

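In the final picture the four blocks stand closed and straight, with holes at crop (321,297), (400,288), (480,276) and (559,265). The front one is partly under the hood, nothing is near the gripper, and the violet knob and red block have not moved. The hole pitch is 36.3, 36.0 and 35.9 mm, and |y| is at most 2.4 mm. Handing in.

Run:
```python
from h import *
print(sign_off()); st()
```

```text
the job is handed in; nothing more can be done
None
the job is handed in; nothing more can be done
```

The four blocks are closed up in the guide with the buffer pressed in, by my estimate to its stop. I handed the job in at about 32 s, with no verdict reported.

- **What I did:** I squeezed blocks 1 to 3 square in turn and slid 2 and 3 up against block 1, without lifting them. I then set the front white block behind them and closed all four before the mouth. I slid the row in by feel, correcting a sideways drift of up to 3 mm on the way.
- **Push force:** Sliding friction was about 7–8 N. The buffer was met with the front face near guide x = 81 mm, and the push ended at 17–19 N at the wrist, so I put the load on the buffer at about 10–11 N.
- **Last camera check:** The hole centres are 36.3, 36.0 and 35.9 mm apart. They lie 0.1 to 2.4 mm off the centre line, and the row is about 0.02 rad off the guide's direction. The fingers are open and well clear.
- **Buffer travel:** This is inferred, not seen. From first contact the tool moved about 5.5 mm, and the block positions showed no spring-back after release. That is slightly more than the buffer's 5 mm, because first contact is only known to about 0.5–1 mm and the tool tilted a little under load.
- **What disagreed:** Camera and arm positions differed by about 1 mm, which is within the calibration. One early network measurement failed because of missing depth readings, so I measured the row again from colour and depth.

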